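Gauge the piston depth through the plug hole

ROBOT

A 6-joint arm with a two-finger parallel gripper is mounted at the origin on the work surface. World frame = base frame: x ahead of the robot, y to its left, z up, the work surface at z = 0. Lengths are in m, angles in rad, forces in N, time in s.
With the tool pointing down it reaches from about 0.3 to 0.85 m from the base axis. Payload 4.2 kg.
Tool frame: the origin (TCP) lies at the very end of the fingers, on their centre line; the grasp point (between the pads) lies 19 mm behind it (arm.hold_point_z is the y of the grasp point in the tool frame, in m); y points along the fingers, x is the direction in which the jaws open and shut, and the axes are right-handed (so a half turn about y gives the same grasp; the last joint's range is limited). The gripper opens to 91 mm and grips with 3 to 60 N. Pads are 32 mm wide; open, the fingers measure 118 mm over their backs; the gripper's body (76 mm by 178 mm) begins 60 mm behind the grasp point.
Start: joints at [-0.02, 0.32, 1.565, -0, 1.257, -0.02], TCP at [0.575, 0, 0.214] pointing down, gripper open.
Joint ranges: [-3.11, 3.11], [-0.84, 2.01], [0.21, 2.61], [-1.34, 4.49], [0.05, 2.63], [-2.56, 2.56]. Speed limits (rad/s): [2.57, 2.57, 3.14, 3.14, 3.14, 3.14].

INTERFACE

Orientations are given as a unit quaternion [x, y, z, w].
In Python, from cell import arm gives the robot as it stands.
- The arm moves only by the tool drive_tool, never from a script. Its argument "deltas" is a list of rows, each a list of 5 numbers: the opening, from 0 (shut) to 1 (fully open), then the shift along the tool's x, y, z in cm, then the turn about the tool's y in rad. In form: [[hand, dx, dy, dz, yaw], ...]. A call has 1 to 20 rows; each row is the pose to reach, as a shift and turn from the pose measured when the call began, along the tool's axes at that moment; what a row does not reach only later rows make up. A row lasts 1/10 s, in which the tool goes at most 50 mm and 8.59 degrees, less where a joint would pass 70% of its speed; a pose out of reach is approached as far as the arm can. A call with a gripper value outside its range is refused whole. The fingers move at their own pace and stop on an object; the grip force is fixed at half the most. Time passes only in rows, so rows that repeat a pose let the fingers close. It gives the time, the measured TCP pose, the force and the opening at its end, in the units of the state.
- arm.read_state(): the state, without advancing time (a new reading comes with each control period).
- arm.grab_frame(name): name is "scene" or "side" or "wrist"; returns the picture (420x560x3 uint8, red, green, blue); there is no depth.
- arm.calibration(name): a dict with "K" (3x3 intrinsics, pixels), "extrinsics" (4x4, takes a point from world to camera coordinates). Camera axes: x right, y down, z forward; pixel columns grow to the right and rows downward; lengths in m; the calibration is good to about 2 mm. A picture is of the moment at which its call begins: read the wrist's pose just before it. calibration takes no time and is no camera call; for the wrist camera it gives the pose at the moment of the call.
- arm.finish_job(): hands the job in, once; it reports no verdict.
The state is a dict: "t": time; "joint_pos": joint angles; "qd": joint speeds; "joint_torque": joint torques, N m; "eef_pos": TCP position; "orientation": TCP orientation; "ft_force": force on the tool from outside, world axes, zero at the start; "torque": the same for the moment, N m; "grip_width": opening from 0.0 (shut) to 1.0 (fully open).
Only numpy, scipy, OpenCV 4.12 (cv2) and the standard library are available. Lean on these libraries where they do the work, as an engineer would, in place of code of your own. Each camera call takes 0.05 s, during which the arm holds its last target.

TASK

Find out how deep the piston sits in the moped cylinder: set the depth gauge down in the sloped rest, its thin rod pointing downhill through the slot and its handle down in the channel against the stop, and let go, so that you can take it again by the upper end of its handle and lower it, rod first, through the plug hole, gently and without dropping it, until it rests on the piston. Let go so that it stands there by itself, then slide the pointer on the upright scale down until its upper face is level with the top of the gauge. Leave the wrench, the can and the old piston where they are.

Things in the scene. Friction and masses are not known exactly. Their poses are not given: they have to be found in the camera images.
- gauge: Depth gauge, 160 mm, about 110 g, loose, lying flat on the bench: bare aluminium handle 18 x 18 mm square, 80 mm long, with fine dark grooves near its free end, and a hollow steel rod 9 mm in diameter, 80 mm long, on its other end. Origin on the centre line at the shoulder where rod meets handle; x points along the rod to its tip. Centre of mass 22 mm inside the handle from the shoulder.
- gauge_tip (a point): Centre of the rod's free end, 80 mm from the shoulder along +x of the gauge.
- gauge_butt (a point): Centre of the handle's free end face, 80 mm from the shoulder along -x of the gauge; the top of the gauge when it stands in the plug hole.
- rest: Sloped rest, dark steel, fixed, place and yaw vary. Base 90 x 70 x 10 mm; origin centre of its underside, z up. An open-topped channel slopes down 45 degrees towards +x, 24 mm wide between 4 mm cheeks that reach 4 mm above the gauge's centre line. It holds the 32 mm of handle next to the shoulder; the other 48 mm stand out uphill, free beside and below for fingers.
- rest_stop (a point): Where the gauge's shoulder (its origin) lies when seated in the rest: mid channel, at the upper face of the stop, 85 mm over the rest's origin. The gauge's x axis then points 45 degrees down towards the rest's +x. The stop ends the channel: 5 mm thick, with a 13 mm slot open upwards for the rod; it holds the shoulder.
- cylinder: Finned moped cylinder, grey and bare aluminium, upright, fixed, place and yaw vary: 90 x 90 mm over the fins, 85 mm high, on a 110 x 110 x 10 mm plate. Flat 62 x 62 mm top with the open plug hole in its middle and four round nuts, 11 mm wide and 7 mm high, 23 mm off the middle both ways. Exhaust stub on +x. Origin: centre of the underside.
- plug_hole (a point): Centre of the plug hole's mouth on the cylinder's flat top, 85 mm above the bench: a straight vertical bore of 14 mm diameter with a 2 mm chamfer. The piston's flat crown closes it somewhere between 35 and 60 mm below the mouth, differently each time; it does not give way under a gentle push.
- scale: Upright scale, fixed (place and yaw vary): 70 x 70 x 14 mm steel base and a 10 x 20 mm aluminium post to 290 mm height, with tick marks on its -x face. Origin at the centre of the underside.
- pointer (a joint): Height of the pointer on the scale, m: the pointer's upper face is 0.250 minus this value above the bench; grows as it is pushed down, up to 0.12. It slides with about 3 to 5 N of friction and stays where it is left.
- pointer_end (a point): Free end of the pointer arm, middle of its upper face, 92 mm from the post's middle; z up. The arm is a level steel bar 18 mm wide, 10 mm thick, reaching from the post towards the scale's -x. It can be pushed down from above or pinched across its 18 mm.
- wrench: A bystander: steel wrench lying on the bench. Origin about its middle on the underside.
- can: A bystander: plain grey can, 60 mm diameter, 150 mm high, standing. Origin at the centre of its underside.
- old_piston: A bystander: spare aluminium piston, 40 mm diameter, 38 mm high, standing. Origin at the centre of its underside.

How it is judged:
By the outcome, as a careful person would: the job done as asked, in the order asked, and still so for the second after the job is handed in, with the robot touching nothing.
It also fails if it takes over 72 s, if anything falls off the work surface, if the arm or the gripper's body presses on something with over 40 N, if the wrist force passes 120 N, or if a joint passes its speed limit or range.

## Working session

There is one attempt and no reset: what is moved stays moved. The work goes in short steps, Python scripts to look and compute and a tool call to move; the robot and the scene stay as the last step left them, time stands still between calls to the robot, and variables do not carry over. Pictures are saved under pics/ and viewed, and the job is handed in when it is done.

Besides the shell and the picture viewer there is one more tool, called after "Request:" by a JSON object that holds its "op" and its "data", one argument or row to a line. drive_tool: Moves the arm, as the interface text tells. Its arguments: {"type":"object","properties":{"deltas":{"type":"array","items":{"type":"array","items":{"type":"number"}}}},"required":["deltas"]}

```bash
ls; mkdir -p pics; python3 - <<'E'
from cell import arm
import cv2
s=arm.read_state(); print(s)
for n in ["scene","side","wrist"]:
    c=arm.calibration(n); print(n,c)
    cv2.imwrite(f"pics/{n}0.png",arm.grab_frame(n)[:,:,::-1])
print(arm.hold_point_z)
E
```

```text
pics
{'t': 0.0, 'joint_pos': array([-2.00146590e-02,  3.20273343e-01,  1.56566694e+00,  2.48208817e-05,
        1.25739852e+00, -1.99896707e-02]), 'qd': array([ 1.09983894e-03, -2.99947698e-04, -8.66715400e-05, -9.70508628e-04,
        3.82778442e-04,  1.03790110e-03]), 'joint_torque': array([-5.01459035e-04, -4.12465632e+01, -2.31973493e+01,  7.28826877e-02,
        4.58198413e-02, -1.41870069e-04]), 'eef_pos': array([5.74495855e-01, 1.03567044e-05, 2.13135638e-01]), 'orientation': array([-7.07085820e-01,  6.28613636e-04,  6.05518794e-04,  7.07127203e-01]), 'ft_force': array([0.39186168, 0.32266467, 0.81581828]), 'torque': array([-0.06052043,  0.01640512,  0.01769941]), 'grip_width': 1.000401935024185}
scene {'K': array([[435.21146796,   0.        , 276.3025628 ],
       [  0.        , 435.21146796, 199.7667988 ],
       [  0.        ,   0.        ,   1.        ]]), 'extrinsics': array([[ 0.15316951,  0.98808538, -0.01504599, -0.06393353],
       [ 0.63705072, -0.11037004, -0.7628793 , -0.23900584],
       [-0.75545051,  0.10726479, -0.64636583,  1.8294546 ],
       [ 0.        ,  0
[... 296 characters left out ...]
7495,  0.49155435, -0.8537576 ,  0.25771056],
       [ 0.31651639, -0.79315607, -0.5203084 ,  0.87762408],
       [ 0.        ,  0.        ,  0.        ,  1.        ]])}
wrist {'K': array([[324.66013441,   0.        , 282.33465351],
       [  0.        , 324.66013441, 209.49048162],
       [  0.        ,   0.        ,   1.        ]]), 'extrinsics': array([[ 9.99998182e-01, -9.74492574e-04, -1.63925763e-03,
        -5.74999907e-01],
       [-4.52023479e-04, -9.56207291e-01,  2.92689958e-01,
        -3.34995865e-02],
       [-1.85269429e-03, -2.92688685e-01, -9.56205993e-01,
         3.92708806e-01],
       [ 0.00000000e+00,  0.00000000e+00,  0.00000000e+00,
         1.00000000e+00]])}
-0.0188
```

View pics/scene0.png

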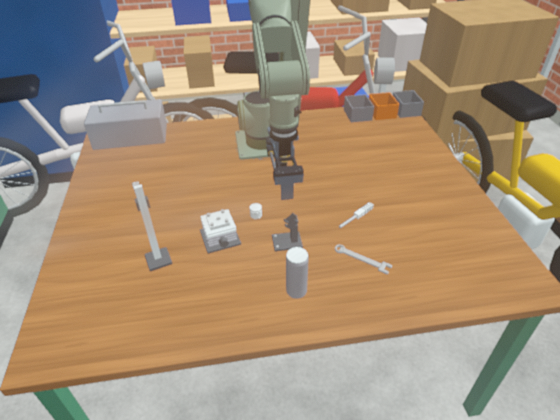

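View pics/side0.png

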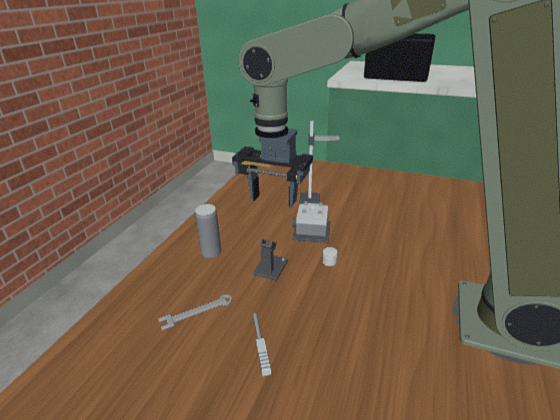

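View pics/wrist0.png

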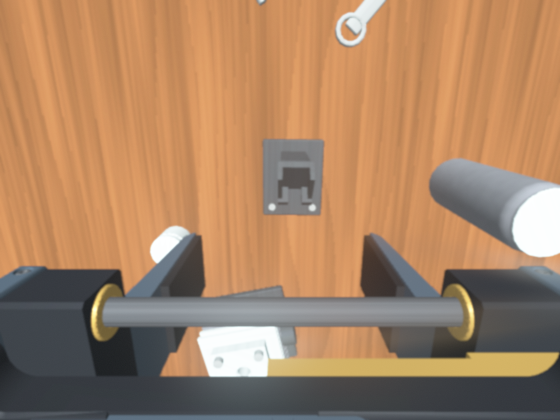

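The gauge lies flat, the rest is about in the middle, the cylinder is left of it, and the scale is further left. I'll view enlarged crops for pixel reading.

```bash
cat > h.py <<'E'
import numpy as np, cv2
from cell import arm
def ray(n,uv,cal=None):
    c=cal or arm.calibration(n); K=np.array(c["K"]);E=np.array(c["extrinsics"])
    R=E[:3,:3];t=E[:3,3]; d=R.T@np.linalg.inv(K)@np.array([uv[0],uv[1],1.]); return -R.T@t,d/np.linalg.norm(d)
def plane(n,uv,z,cal=None):
    o,d=ray(n,uv,cal); return o+d*(z-o[2])/d[2]
def tri(obs):
    A=np.zeros((3,3));b=np.zeros(3);
    rs=[ray(*o) for o in obs]
    for o,d in rs:
        M=np.eye(3)-np.outer(d,d);A+=M;b+=M@o
    p=np.linalg.solve(A,b); return p,[np.linalg.norm((np.eye(3)-np.outer(d,d))@(p-o)) for o,d in rs]
def proj(n,p,cal=None):
    c=cal or arm.calibration(n); q=np.array(c["K"])@(np.array(c["extrinsics"])@np.append(p,1))[:3]; return q[:2]/q[2]
def crop(src,dst,x0,y0,x1,y1,f):
    im=cv2.imread(src)[y0:y1,x0:x1]; im=cv2.resize(im,None,fx=f,fy=f,interpolation=cv2.INTER_CUBIC)
    s=10 if f>=6 else 20
    for x in range((x0//s+1)*s,x1,s): cv2.putText(im,str(x),(int((x-x0)*f),8),0,.35,(0,0,255),1); im[8:14,int((x-x0)*f)]=(0,0,255)
    for y in range((y0//s+1)*s,y1,s): cv2.putText(im,str(y),(0,int((y-y0)*f)+4),0,.35,(0,0,255),1); im[int((y-y0)*f),22:30]=(0,0,255)
    cv2.imwrite(dst,im)
E
python3 - <<'E'
from h import *
crop("pics/scene0.png","pics/sc_a.png",110,170,240,275,6)
crop("pics/scene0.png","pics/sc_b.png",240,190,400,290,5)
crop("pics/side0.png","pics/si_a.png",240,225,350,390,3.5)
for n,uv,z in [("scene",(357,215),.009),("side",(262,345),.009),("scene",(287,242),.01),("scene",(219,220),.085),("scene",(157,260),.014),("scene",(297,290),0),("scene",(256,212),.03),("wrist",(293,180),.01)]: print(n,uv,plane(n,uv,z).round(3))
E
```

```text
scene (357, 215) [0.512 0.26  0.009]
side (262, 345) [0.503 0.261 0.009]
scene (287, 242) [0.597 0.006 0.01 ]
scene (219, 220) [ 0.541 -0.197  0.085]
scene (157, 260) [ 0.61  -0.395  0.014]
scene (297, 290) [0.78  0.004 0.   ]
scene (256, 212) [ 0.462 -0.075  0.03 ]
wrist (293, 180) [0.588 0.004 0.01 ]
```

View pics/sc_a.png

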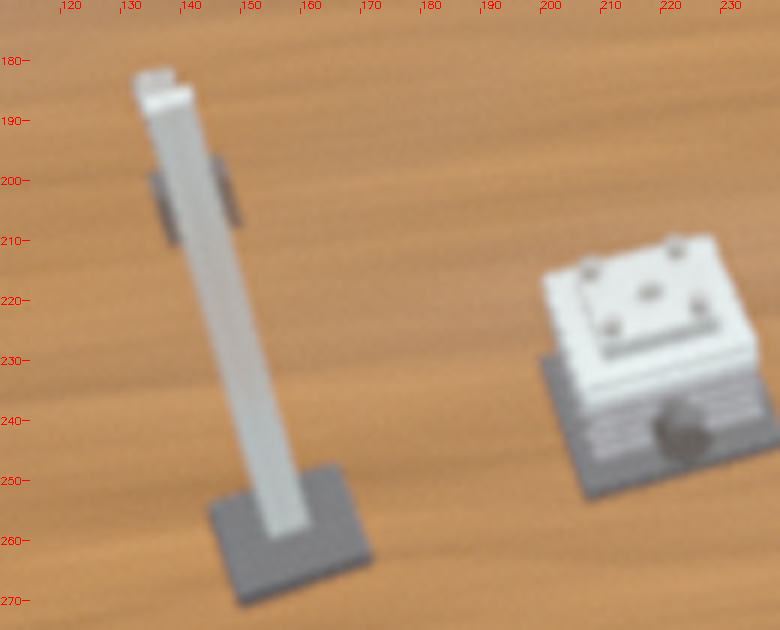

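View pics/sc_b.png

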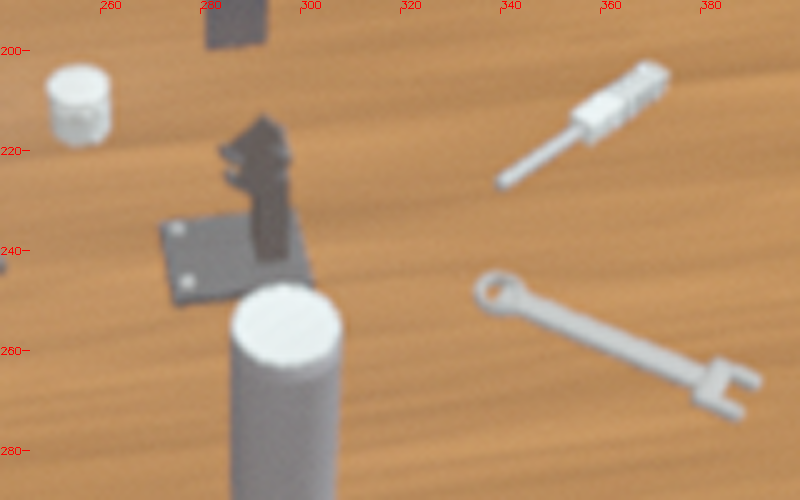

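View pics/si_a.png

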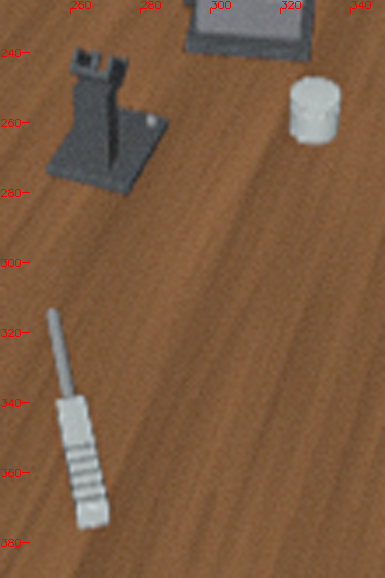

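```bash
python3 - <<'E'
from h import *
for nm,a,b in [("tip",(338.7,226.5),(252.3,315)),("butt top",(369,203),(263,372)),("shoulder",(354.5,215),(258,340)),("hole",(217.5,219),None)]:
    if b: print(nm,tri([("scene",a),("side",b)]),plane("scene",a,.009).round(4),plane("side",b,.009).round(4))
w=lambda u,z: print(u,plane("wrist",u,z).round(4))
# base corners of rest z=.01
for u in [(263,139),(323,139),(264,215),(322,215)]: w(u,.01)
E
python3 - <<'E'
from h import *
crop("pics/wrist0.png","pics/w_a.png",250,125,340,225,6)
E
```

```text
tip (array([0.55779931, 0.18666585, 0.00925825]), [np.float64(0.002300899389142024), np.float64(0.0023008993891418758)]) [0.5554 0.1854 0.009 ] [0.5589 0.1888 0.009 ]
butt top (array([0.47065072, 0.31986516, 0.01506585]), [np.float64(0.005525272420581135), np.float64(0.0055252724205811735)]) [0.4589 0.3195 0.009 ] [0.4754 0.3211 0.009 ]
shoulder (array([0.51495138, 0.25192748, 0.01209066]), [np.float64(0.001672107264867054), np.float64(0.001672107264867092)]) [0.5102 0.2522 0.009 ] [0.5169 0.2512 0.009 ]
(263, 139) [0.5533 0.0511 0.01  ]
(323, 139) [0.6212 0.0511 0.01  ]
(264, 215) [ 0.5529 -0.0393  0.01  ]
(322, 215) [ 0.6232 -0.0393  0.01  ]
```

View pics/w_a.png

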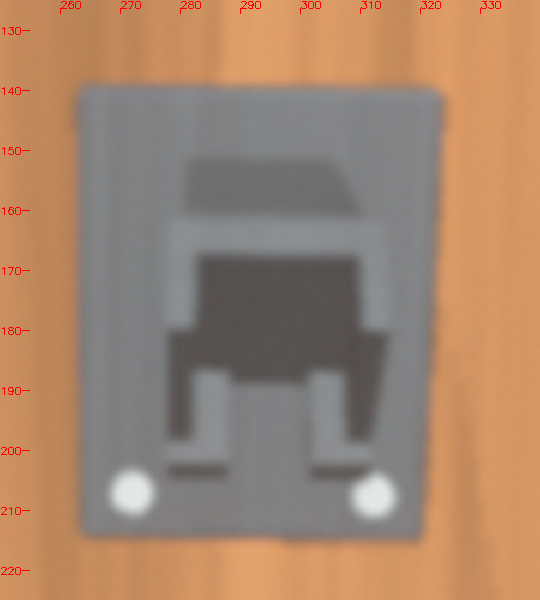

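Request:
{"op": "drive_tool", "data": {
  "deltas": [
    [1,-1,0,5,-0.12],
    [1,-2,0,10,-0.25],
    [1,-3,0,15,-0.38],
    [1,-4,0,20,-0.5],
    [1,-4,0,21.5,-0.61],
    [1,-4,0,21.5,-0.61],
    [1,-4,0,21.5,-0.61],
    [1,-4,0,21.5,-0.61]
  ]
}}

```text
t: 0.95
eef_pos: [0.5347, 0.2138, 0.2132]
orientation: [0.675, 0.211, -0.212, -0.675]
ft_force: [0.6, 0.0, 0.9]
grip_width: 1.002
```

```bash
python3 - <<'E'
from h import *
s=arm.read_state();print(s['eef_pos'],s['orientation'],s['t'],s['ft_force'])
import pickle
pickle.dump(arm.calibration("wrist"),open("cal1.pkl","wb"))
cv2.imwrite("pics/wrist1.png",arm.grab_frame("wrist")[:,:,::-1])
E
```

```text
[0.5347275  0.21377472 0.21316863] [ 0.67478157  0.21087299 -0.21221453 -0.67466096] 0.95 [0.6045014  0.03108507 0.88240656]
```

View pics/wrist1.png

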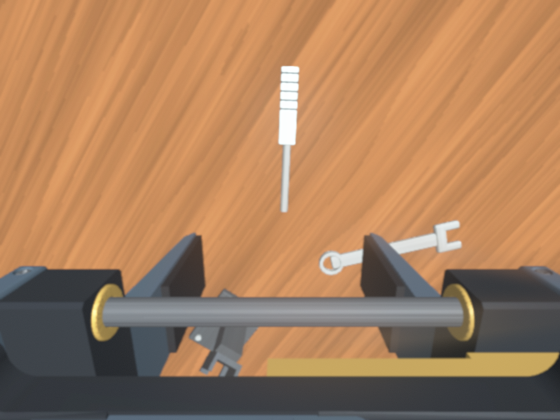

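```bash
python3 - <<'E'
from h import *
import pickle
crop("pics/wrist1.png","pics/w1a.png",250,55,330,220,3.6)
c=pickle.load(open("cal1.pkl","rb"))
s=arm.read_state()
from scipy.spatial.transform import Rotation as Ro
R=Ro.from_quat(s['orientation']).as_matrix(); print(R.round(3))
for n,u,z in [("tip",(285,211.5),.009),("sh",(288,143.5),.009),("butt",(290.3,67),.018)]:
    p=plane("wrist",u,z,c); print(n,p.round(4),"tool",(R.T@(p-s['eef_pos'])*100).round(2))
E
```

```text
[[ 0.821 -0.002 -0.571]
 [ 0.571 -0.     0.821]
 [-0.002 -1.     0.   ]]
tip [0.5573 0.1865 0.009 ] tool [ 0.33 20.43 -3.53]
sh [0.5137 0.2549 0.009 ] tool [ 0.66 20.43  4.58]
butt [0.4701 0.3211 0.018 ] tool [ 0.85 19.53 12.5 ]
```

View pics/w1a.png

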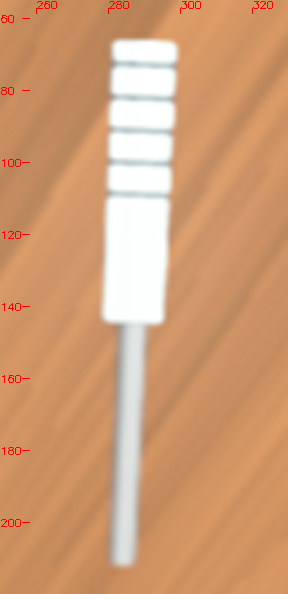

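Request:
{"op": "drive_tool", "data": {
  "deltas": [
    [1,0.4,4,-0.5,0.03],
    [1,0.4,8,-0.5,0.03],
    [1,0.4,12,-0.5,0.03],
    [1,0.4,16,-0.5,0.03],
    [1,0.4,18,-0.5,0.03],
    [1,0.4,19.5,-0.5,0.03],
    [1,0.4,20.5,-0.5,0.03],
    [1,0.4,21,-0.5,0.03],
    [1,0.4,21,-0.5,0.03],
    [0.5,0.4,21,-0.5,0.03],
    [0,0.4,21,-0.5,0.03],
    [0,0.4,21,-0.5,0.03],
    [0,0.4,21,-0.5,0.03],
    [0,0.4,21,-0.5,0.03],
    [0,0.4,21,-0.5,0.03]
  ]
}}

```text
t: 2.5
eef_pos: [0.5406, 0.2118, 0.0034]
orientation: [-0.678, -0.201, 0.202, 0.678]
ft_force: [-0.1, -0.2, -0.2]
grip_width: 0.507
```

Request:
{"op": "drive_tool", "data": {
  "deltas": [
    [0,0,0,0,0],
    [0,0,0,0,0],
    [0,0,0,0,0],
    [0,0,0,0,0],
    [0,0,0,0,0],
    [0,0,0,0,0]
  ]
}}

```text
t: 3.1
eef_pos: [0.5406, 0.2118, 0.0033]
orientation: [0.678, 0.201, -0.202, -0.678]
ft_force: [-0.8, -0.5, 0.7]
grip_width: 0.088
```

Request:
{"op": "drive_tool", "data": {
  "deltas": [
    [0,0,0,0,0],
    [0,0,-0.5,0,0],
    [0,0,-2,0,0],
    [0,0,-4,0,0],
    [0,0,-8,0,0],
    [0,0,-12,0,0],
    [0,0,-16,0,0.05],
    [0,0,-19,0,0.15],
    [0,0,-19,0,0.3],
    [0,0,-19,0,0.44],
    [0,0,-19,0,0.58],
    [0,0,-19,0,0.58],
    [0,0,-19,0,0.58]
  ]
}}

```text
t: 4.4
eef_pos: [0.5407, 0.2118, 0.1934]
orientation: [0.707, -0.0, -0.001, -0.707]
ft_force: [0.2, 0.5, -1.4]
grip_width: 0.09
```

```bash
cat > snap.py <<'E'
from h import *
import sys,pickle
s=arm.read_state();print(s['eef_pos'].round(4),s['orientation'].round(4),s['t'],s['ft_force'].round(2),s['grip_width'])
k=sys.argv[1]
for n in sys.argv[2:]:
    c=arm.calibration(n);cv2.imwrite(f"pics/{n}{k}.png",arm.grab_frame(n)[:,:,::-1])
    pickle.dump((c,s),open(f"{n}{k}.pkl","wb"))
E
python3 snap.py 2 wrist side
```

```text
[0.5407 0.2118 0.1934] [ 7.073e-01 -5.000e-04 -8.000e-04 -7.069e-01] 4.4 [ 0.18  0.55 -1.38] 0.0896308858128247
```

View pics/wrist2.png

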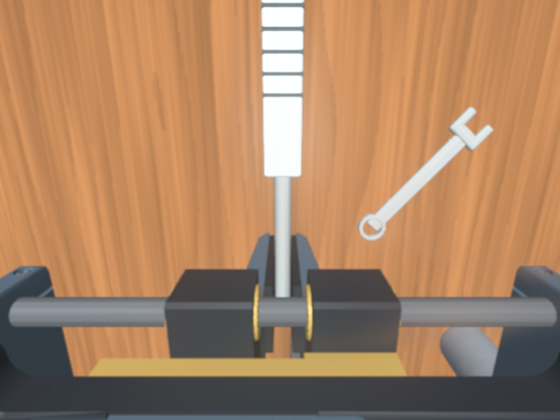

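View pics/side2.png

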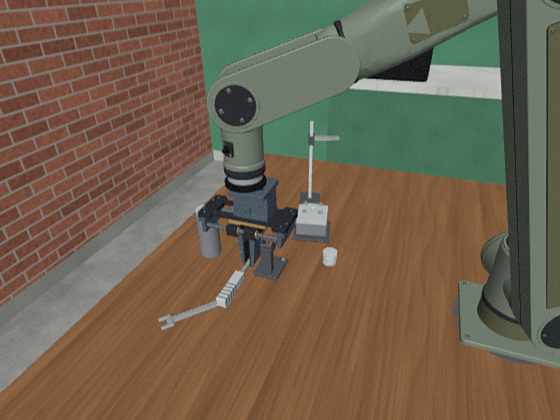

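```bash
python3 - <<'E'
from h import *
import pickle
c2,s2=pickle.load(open("wrist2.pkl","rb"))
c0=dict(K=c2["K"],extrinsics=np.array([[ 9.99998182e-01,-9.74492574e-04,-1.63925763e-03,-5.74999907e-01],[-4.52023479e-04,-9.56207291e-01,2.92689958e-01,-3.34995865e-02],[-1.85269429e-03,-2.92688685e-01,-9.56205993e-01,3.92708806e-01],[0,0,0,1]]))
pickle.dump((c0,None),open("wrist0.pkl","wb"))
for u in [(263,139.5),(323.7,140),(263.5,214),(320,215)]: print("base",plane("wrist",u,.01,c0).round(4))
for z in (.085,.09,.095): print("slot",z,[plane("wrist",u,z,c0).round(4) for u in [(288,190),(301.5,190)]])
for z in (.1,.11): print("chan",z,[plane("wrist",u,z,c0).round(4) for u in [(282.5,168),(310,168)]])
# predicted model
for x,y,yaw in [(.587,.006,-np.pi/2)]:
    S=np.array([x,y,.085]); d=np.array([np.cos(yaw),np.sin(yaw),0]); l=np.array([-d[1],d[0],0])
    ax=(d-np.array([0,0,1]))/2**.5; up=(d+np.array([0,0,1]))/2**.5
    for n,a,b,cc in [("cheek up in L",-32,4,-12),("cheek up in R",-32,4,12),("cheek up outR",-32,4,16),("stop top slot",0,4,6.5),("stop top slot",0,4,-6.5),("stop out far",5,4,16),("cheek dn",0,4,16),("floor up",-32,-9,12),("floor dn",0,-9,12)]:
        print(n,a,b,cc,proj("wrist",S+(ax*a+up*b+l*cc)/1000,c0).round(1))
# gauge height now
S=Ro=None
from scipy.spatial.transform import Rotation as Ro
R=Ro.from_quat(s2['orientation']).as_matrix()
for u,tz in [((282.5,175),5.08)]:
    o,d=ray("wrist",u,c2); o=R.T@(o-s2['eef_pos'])*100; d=R.T@d; print("shoulder tool",o+d*(tz-o[2])/d[2])
E
```

```text
base [0.5532 0.0506 0.01  ]
base [0.6219 0.05   0.01  ]
base [ 0.5522 -0.0379  0.01  ]
base [ 0.6206 -0.0392  0.01  ]
slot 0.085 [array([0.5805, 0.01  , 0.085 ]), array([0.5933, 0.01  , 0.085 ])]
slot 0.09 [array([0.5804, 0.0112, 0.09  ]), array([0.593 , 0.0112, 0.09  ])]
slot 0.095 [array([0.5804, 0.0124, 0.095 ]), array([0.5927, 0.0124, 0.095 ])]
chan 0.1 [array([0.5753, 0.0336, 0.1   ]), array([0.5996, 0.0335, 0.1   ])]
chan 0.11 [array([0.5754, 0.0353, 0.11  ]), array([0.5987, 0.0353, 0.11  ])]
cheek up in L -32 4 -12 [282.1 179.1]
cheek up in R -32 4 12 [310.1 179. ]
cheek up outR -32 4 16 [314.7 179. ]
stop top slot 0 4 6.5 [301.8 197.7]
stop top slot 0 4 -6.5 [288.  197.8]
stop out far 5 4 16 [311.4 200.4]
cheek dn 0 4 16 [311.8 197.7]
floor up -32 -9 12 [309.5 166.6]
floor dn 0 -9 12 [307.1 186.1]
shoulder tool [ 0.09331624 -0.81686096  5.08      ]
```

Gauge is held level by its rod, with the shoulder 5 cm behind the grip. The rest model fits at (0.587, 0.006), downhill to −y. I'll hover over it, then lever the gauge to 45° on the channel's upper edge.

Request:
{"op": "drive_tool", "data": {
  "deltas": [
    [0,1.5,0,-4,0.01],
    [0,3,0,-8,0.01],
    [0,4.6,0,-12,0.01],
    [0,4.6,0,-16,0.01],
    [0,4.6,0,-20,0.01],
    [0,4.6,0,-24,0.01],
    [0,4.6,2,-25.4,0.01],
    [0,4.6,5,-25.4,0.01],
    [0,4.6,7,-25.4,0.01],
    [0,4.6,7.4,-25.4,0.01],
    [0,4.6,7.4,-25.4,0.01],
    [0,4.6,7.4,-25.4,0.01]
  ]
}}

```text
t: 5.7
eef_pos: [0.5875, -0.0421, 0.1206]
orientation: [0.707, -0.003, 0.004, -0.707]
ft_force: [-0.2, 0.1, -0.9]
grip_width: 0.093
```

```bash
python3 snap.py 3 wrist side; python3 -c "
from h import *
crop('pics/side3.png','pics/s3a.png',190,170,340,300,5)"
```

```text
[ 0.5875 -0.0421  0.1206] [ 0.7074 -0.0033  0.0036 -0.7068] 5.7 [-0.23  0.11 -0.89] 0.09268848212904664
```

View pics/wrist3.png

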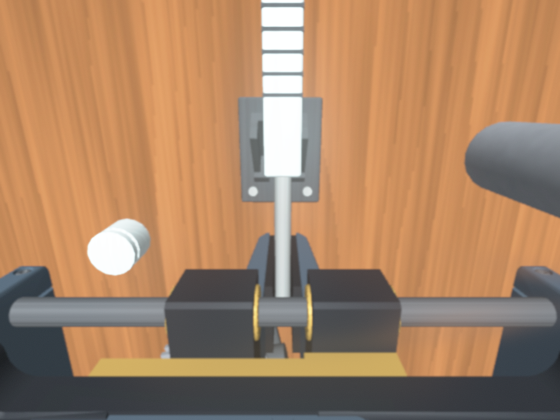

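View pics/s3a.png

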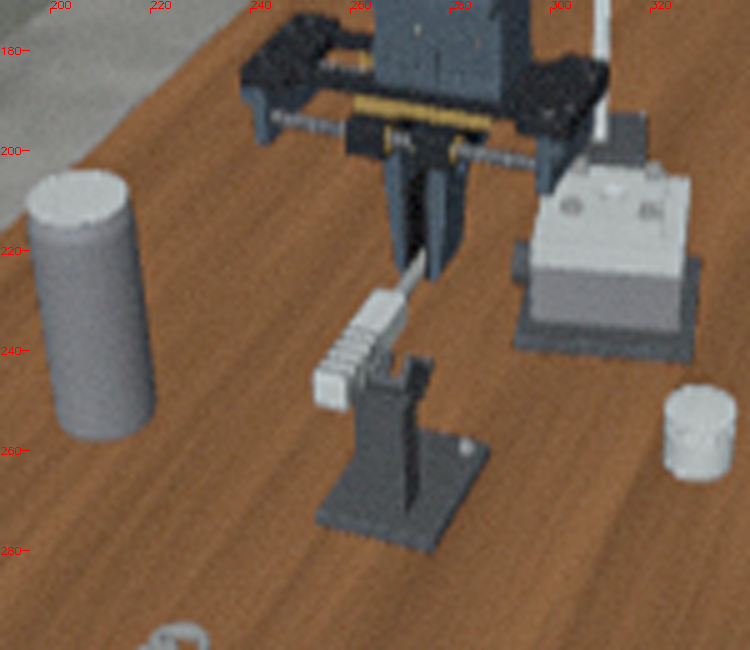

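```bash
python3 - <<'E'
from h import *
import pickle
crop("pics/wrist3.png","pics/w3a.png",225,85,340,215,5)
c,s=pickle.load(open("wrist3.pkl","rb"))
for u in [(239.5,98),(321.5,98),(242,201.5),(319,201.5)]: print(plane("wrist",u,.01,c).round(4))
for u in [(263,174),(302,174),(282.5,174)]: print("sh",plane("wrist",u,.1265,c).round(4))
for u in [(263,60),(303,60)]: print("handle",plane("wrist",u,.1355,c).round(4))
E
```

```text
[0.5541 0.05   0.01  ]
[0.6215 0.0493 0.01  ]
[ 0.552  -0.0382  0.01  ]
[ 0.6214 -0.039   0.01  ]
sh [0.5789 0.0088 0.1265]
sh [0.599  0.0086 0.1265]
sh [0.5889 0.0087 0.1265]
handle [0.5809 0.0614 0.1355]
handle [0.5985 0.0612 0.1355]
```

View pics/w3a.png

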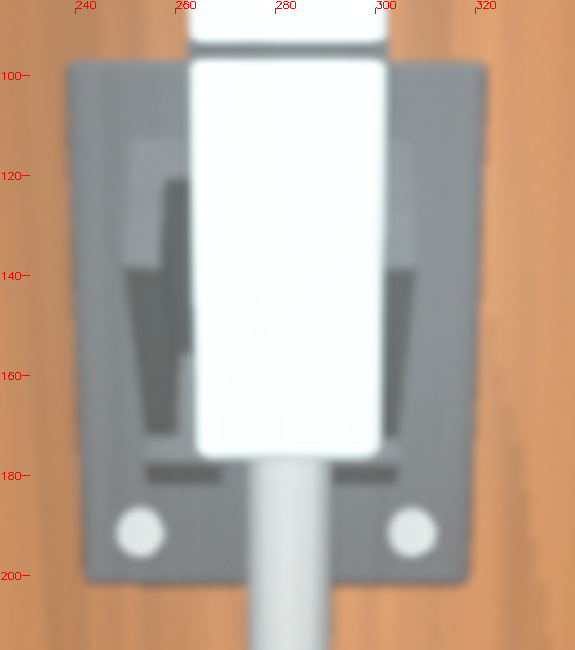

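```bash
python3 - <<'E'
from h import *
import pickle
c,s=pickle.load(open("wrist3.pkl","rb"))
for u in [(250,138.5),(308,138.5)]: print(plane("wrist",u,.1105,c).round(4))
for u in [(254,172.5),(305,172.5)]: print(plane("wrist",u,.0878,c).round(4))
for u in [(263,174),(302,174),(275,178),(291,178)]: print("sh",plane("wrist",u,.1355 if u[1]==174 else .1265,c).round(4))
for p in [(.575,0.0258,.1105),(.599,0.0258,.1105)]: print(proj("wrist",np.array(p),c))
E
```

```text
[0.5713 0.0255 0.1105]
[0.603  0.0252 0.1105]
[0.5708 0.0025 0.0878]
[0.6032 0.0021 0.0878]
sh [0.5794 0.0106 0.1355]
sh [0.5984 0.0104 0.1355]
sh [0.585  0.0067 0.1265]
sh [0.5933 0.0066 0.1265]
[256.70339687 137.91158679]
[300.60330416 137.42986679]
```

Request:
{"op": "drive_tool", "data": {
  "deltas": [
    [0,-0.18,0.6,0,0],
    [0,-0.18,1.2,0,0],
    [0,-0.18,1.6,0,0],
    [0,-0.18,2,0,0],
    [0,-0.18,2.5,0,0],
    [0,-0.18,3,0.05,0],
    [0,-0.18,3.4,0.1,0],
    [0,-0.18,3.9,0.15,0],
    [0,-0.18,4.3,0.2,0],
    [0,-0.18,4.3,0.2,0]
  ]
}}

```text
t: 6.8
eef_pos: [0.5856, -0.0401, 0.0771]
orientation: [0.707, -0.003, 0.004, -0.707]
ft_force: [-0.3, -3.1, 2.5]
grip_width: 0.092
```

```bash
python3 snap.py 4 wrist side; python3 -c "
from h import *
crop('pics/side4.png','pics/s4a.png',190,170,340,300,5)"
```

```text
[ 0.5856 -0.0401  0.0771] [ 0.7074 -0.0034  0.0036 -0.7068] 6.8 [-0.32 -3.07  2.51] 0.09223160964326055
```

View pics/wrist4.png

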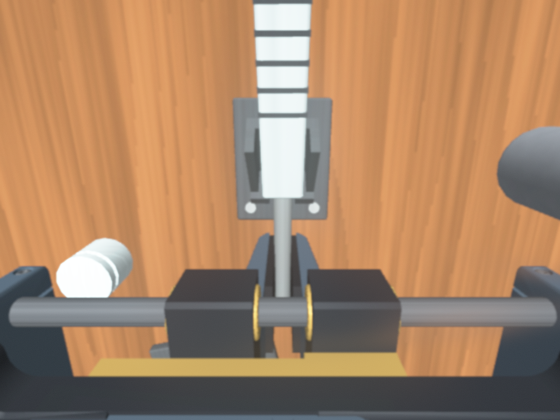

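View pics/s4a.png

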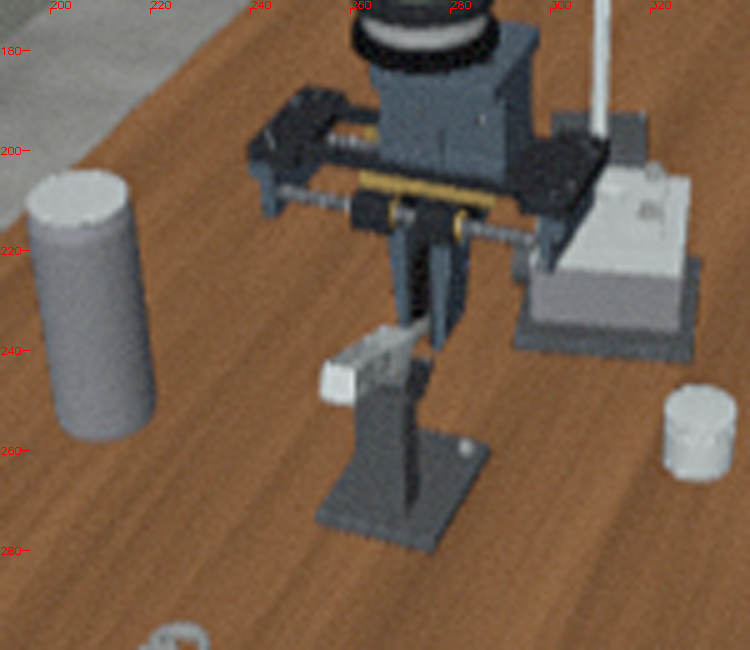

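Request:
{"op": "drive_tool", "data": {
  "deltas": [
    [0,0.05,0.4,0.12,0],
    [0,0.05,0.8,0.25,0],
    [0,0.05,1.2,0.4,0],
    [0,0.05,1.6,0.6,0],
    [0,0.05,2,0.8,0],
    [0,0.05,2.4,1,0],
    [0,0.05,2.7,1.2,0],
    [0,0.05,3,1.4,0],
    [0,0.05,3.05,1.4,0]
  ]
}}

```text
t: 7.8
eef_pos: [0.5861, -0.0255, 0.0466]
orientation: [0.707, -0.004, 0.003, -0.707]
ft_force: [-1.3, -2.8, 4.2]
grip_width: 0.088
```

```bash
python3 snap.py 5 wrist side; python3 -c "
from h import *
crop('pics/side5.png','pics/s5a.png',190,170,340,300,5)"
```

```text
[ 0.5861 -0.0255  0.0466] [ 0.7072 -0.0035  0.0034 -0.707 ] 7.8 [-1.32 -2.77  4.16] 0.08760031290146286
```

View pics/wrist5.png

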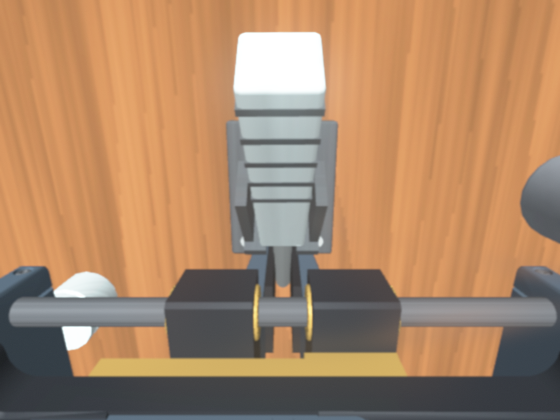

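View pics/s5a.png

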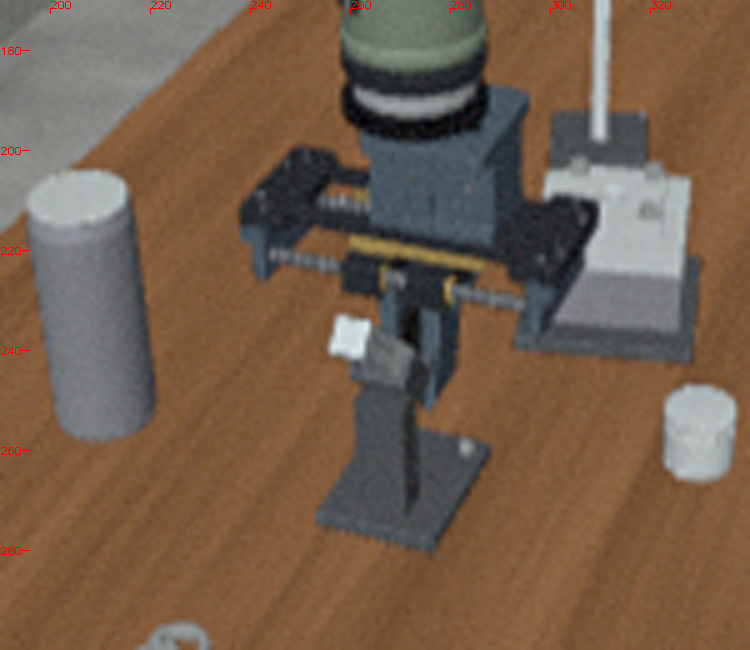

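Request:
{"op": "drive_tool", "data": {
  "deltas": [
    [0,0.05,0.1,-0.1,0],
    [0,0.05,0.2,-0.2,0],
    [0,0.05,0.3,-0.3,0],
    [0,0.05,0.4,-0.4,0],
    [0,0.05,0.45,-0.43,0],
    [0,0.05,0.45,-0.43,0]
  ]
}}

```text
t: 8.5
eef_pos: [0.5869, -0.0302, 0.0424]
orientation: [0.707, -0.003, 0.004, -0.707]
ft_force: [0.1, -2.6, 2.5]
grip_width: 0.093
```

```bash
python3 snap.py 6 wrist; python3 - <<'E'
from h import *
import pickle
c,s=pickle.load(open("wrist6.pkl","rb"))
# predicted butt & corners if seated
S=np.array([.587,.0058,.085]); d=np.array([-.013,-1,0]); z=np.array([0,0,1.]); l=np.array([-1,.013,0])
ax=(d-z)/2**.5; up=(d+z)/2**.5
im=cv2.imread("pics/wrist6.png")
for a,b,w in [(-80,9,9),(-80,9,-9),(-80,-9,9),(-80,-9,-9),(0,9,9),(0,9,-9),(80,0,0)]:
    p=proj("wrist",S+(ax*a+up*b+l*w)/1000,c); print(a,b,w,p.round(1)); cv2.circle(im,tuple(int(v) for v in p),2,(0,0,255),-1)
cv2.imwrite("pics/w6o.png",im)
E
```

```text
[ 0.5869 -0.0302  0.0424] [ 0.7072 -0.0033  0.0038 -0.707 ] 8.5 [ 0.12 -2.61  2.51] 0.09274929574786904
-80 9 9 [230.   89.1]
-80 9 -9 [324.8  89.3]
-80 -9 9 [236.3  29.9]
-80 -9 -9 [319.8  30.1]
0 9 9 [257.6 245.5]
0 9 -9 [301.8 245.6]
80 0 0 [280.4 278.8]
```

View pics/w6o.png

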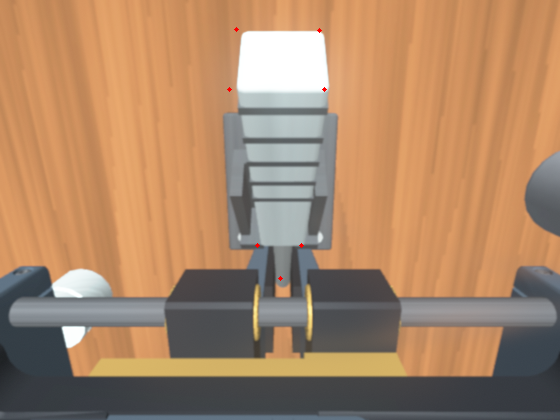

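Request:
{"op": "drive_tool", "data": {
  "deltas": [
    [0.3,0,0,0,0],
    [0.3,0,0,0,0],
    [0.3,0,0,0,0],
    [0.3,0,0,0,0],
    [0.4,0,0,0,0],
    [0.5,0,0,0,0],
    [0.5,0,0,0,0],
    [0.5,0,0,0,0]
  ]
}}

```text
t: 9.35
eef_pos: [0.5869, -0.0302, 0.0424]
orientation: [0.707, -0.003, 0.004, -0.707]
ft_force: [1.6, -0.5, 0.0]
grip_width: 0.497
```

```bash
python3 snap.py 7 wrist side; python3 -c "
from h import *
crop('pics/side7.png','pics/s7a.png',220,200,320,290,6)"
```

```text
[ 0.5869 -0.0302  0.0424] [ 0.7073 -0.0032  0.0037 -0.7069] 9.35 [ 1.61 -0.48  0.  ] 0.4965921134266385
```

View pics/wrist7.png

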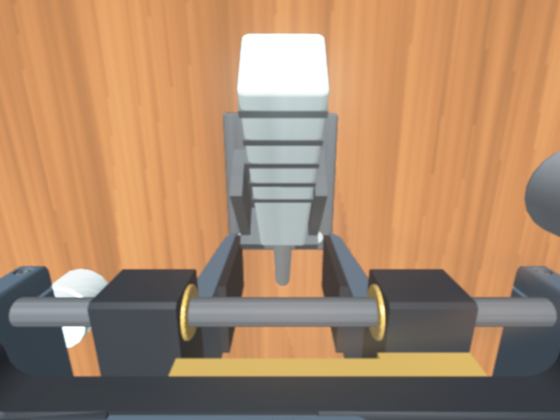

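View pics/s7a.png

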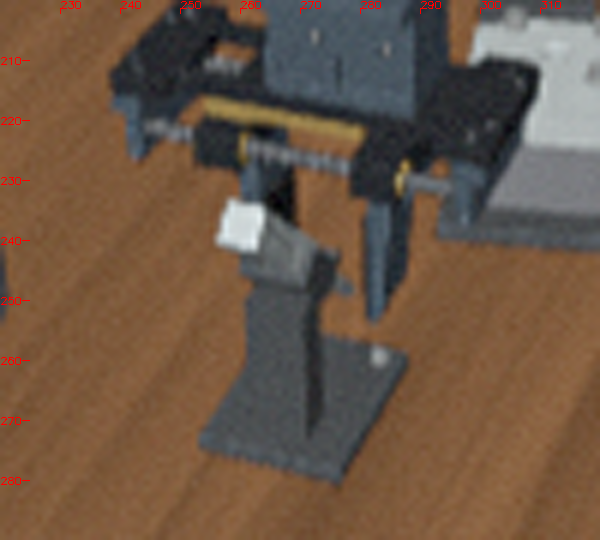

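Request:
{"op": "drive_tool", "data": {
  "deltas": [
    [0.5,0,-1,0,0],
    [0.5,0,-3,0,0],
    [0.5,0,-6,0,0],
    [0.5,0,-10,0,0],
    [0.5,0,-14,-2,0],
    [0.5,-2,-17,-6,0],
    [0.5,-4,-17,-10,0],
    [0.5,-4.6,-17,-14,0],
    [0.5,-4.6,-17,-18,0],
    [0.5,-4.6,-17,-18,0],
    [0.5,-4.6,-17,-18,0]
  ]
}}

```text
t: 10.55
eef_pos: [0.5388, -0.2101, 0.213]
orientation: [0.707, -0.004, 0.005, -0.707]
ft_force: [0.4, 0.2, 0.5]
grip_width: 0.501
```

```bash
python3 snap.py 8 wrist side scene
```

```text
[ 0.5388 -0.2101  0.213 ] [ 0.7071 -0.0038  0.0046 -0.7071] 10.55 [0.42 0.25 0.5 ] 0.5013848213088917
```

View pics/wrist8.png

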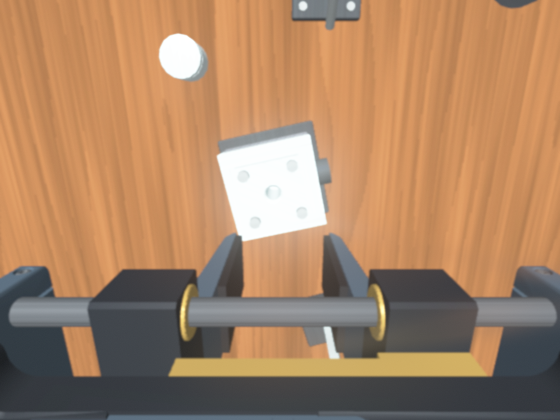

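View pics/side8.png

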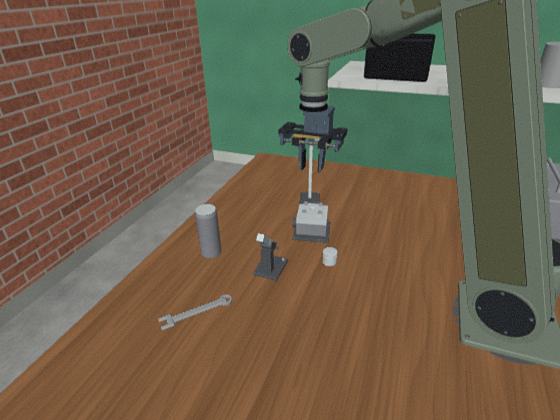

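View pics/scene8.png

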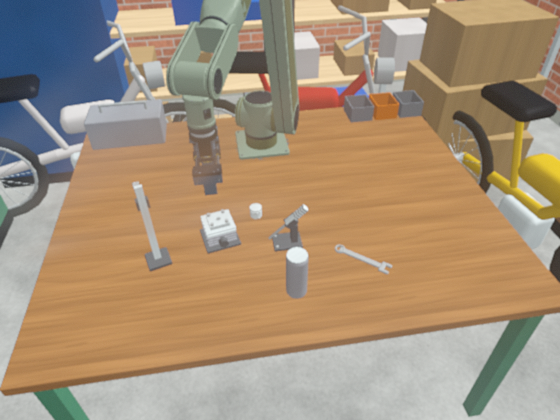

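```bash
python3 - <<'E'
from h import *
import pickle
crop("pics/wrist8.png","pics/w8a.png",210,115,340,250,5)
c,s=pickle.load(open("wrist8.pkl","rb"))
print("hole",plane("wrist",(273,192),.085,c).round(4), plane("scene",(217.5,218.5),.085).round(4))
for u in [(244,176),(292,166),(302,212),(255,222)]: print(plane("wrist",u,.092,c).round(4))
E
```

```text
hole [ 0.531  -0.2019  0.085 ] [ 0.5333 -0.2013  0.085 ]
[ 0.5051 -0.1848  0.092 ]
[ 0.5489 -0.1762  0.092 ]
[ 0.5581 -0.2199  0.092 ]
[ 0.5134 -0.2293  0.092 ]
```

View pics/w8a.png

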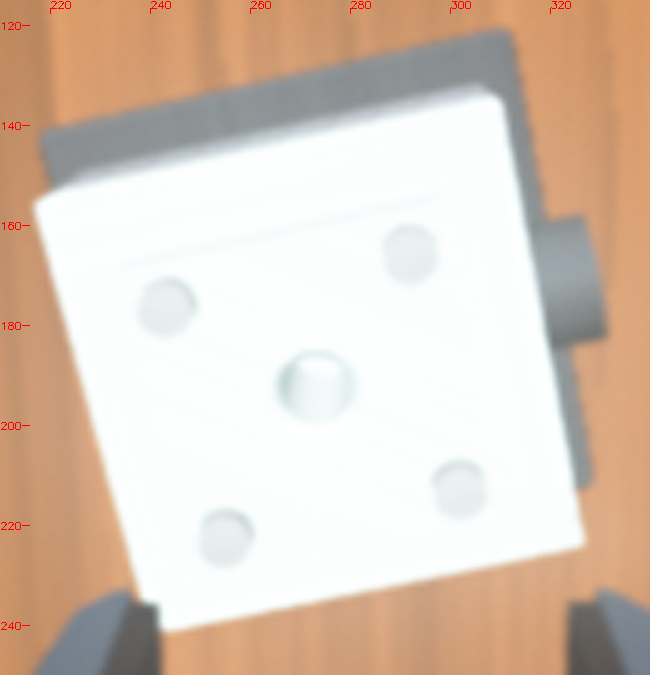

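```bash
cat > to.py <<'E'
from h import *
import sys
from scipy.spatial.transform import Rotation as Ro
s=arm.read_state();R=Ro.from_quat(s['orientation']).as_matrix()
print(R.round(4)); print("delta cm",(R.T@(np.array([float(v) for v in sys.argv[1:4]])-s['eef_pos'])*100).round(2))
E
python3 to.py .5872 .0525 .117
```

```text
[[ 1.0e+00  7.0e-04  8.7e-03]
 [-8.7e-03 -0.0e+00  1.0e+00]
 [ 7.0e-04 -1.0e+00 -0.0e+00]]
delta cm [ 4.58  9.57 26.14]
```

Request:
{"op": "drive_tool", "data": {
  "deltas": [
    [0.5,1,0,4,0],
    [0.5,2,0,8,0],
    [0.5,3,0,12.5,0],
    [0.5,4,0,17,0],
    [0.5,4.58,0,21.5,0],
    [0.5,4.58,0,26.14,0],
    [0.5,4.58,1,26.14,0],
    [0.5,4.58,4,26.14,0],
    [0.5,4.58,7,26.14,0],
    [0.5,4.58,9,26.14,0],
    [0.5,4.58,9.57,26.14,0],
    [0.5,4.58,9.57,26.14,0],
    [0.5,4.58,9.57,26.14,0]
  ]
}}

```text
t: 12.0
eef_pos: [0.5879, 0.0527, 0.1181]
orientation: [-0.707, 0.002, -0.004, 0.707]
ft_force: [0.1, 0.3, -0.1]
grip_width: 0.501
```

```bash
python3 snap.py 9 wrist side;python3 -c "
from h import *
crop('pics/side9.png','pics/s9a.png',210,170,330,290,5)"
```

```text
[0.5879 0.0527 0.1181] [-0.7071  0.002  -0.0039  0.7071] 12.0 [ 0.07  0.29 -0.07] 0.5007880596496138
```

View pics/wrist9.png

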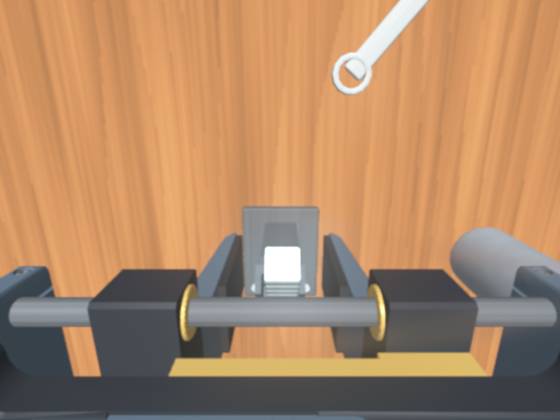

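View pics/s9a.png

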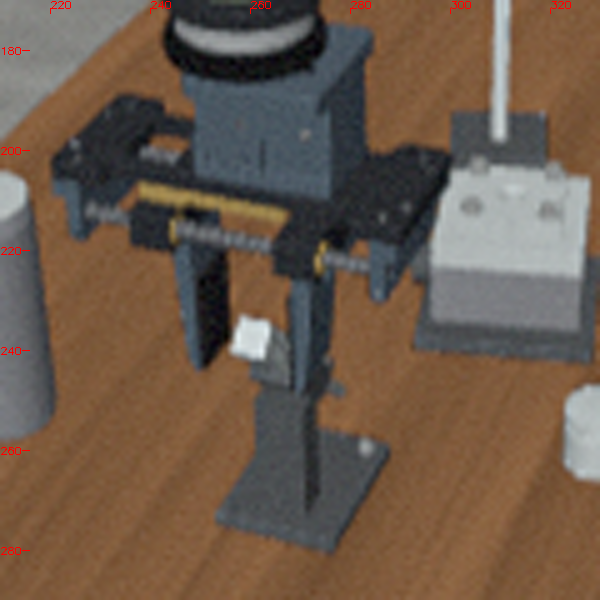

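Request:
{"op": "drive_tool", "data": {
  "deltas": [
    [0.3,0,0,0,0],
    [0.2,0,0,0,0],
    [0,0,0,0,0],
    [0,0,0,0,0],
    [0,0,0,0,0],
    [0,0,0,0,0],
    [0,0,0,0,0],
    [0,0,0,0,0]
  ]
}}

```text
t: 12.9
eef_pos: [0.5881, 0.0525, 0.1186]
orientation: [-0.707, 0.002, -0.004, 0.707]
ft_force: [-0.4, -0.3, 1.8]
grip_width: 0.193
```

Request:
{"op": "drive_tool", "data": {
  "deltas": [
    [0,0,-0.3,0,0],
    [0,0,-1,0,0],
    [0,0,-2,0,0],
    [0,0,-4,0,0],
    [0,0,-6,0,0],
    [0,0,-9,0,0],
    [0,0,-12,0,0],
    [0,0,-12,0,0]
  ]
}}

```text
t: 13.7
eef_pos: [0.5902, 0.0528, 0.2441]
orientation: [-0.707, -0.002, -0.008, 0.707]
ft_force: [0.4, 0.3, -0.7]
grip_width: 0.197
```

```bash
python3 snap.py 10 wrist side;python3 -c "
from h import *
crop('pics/side10.png','pics/s10a.png',200,130,340,290,4)"; python3 to.py .532 -.102 .25
```

```text
[0.5902 0.0528 0.2441] [-0.7068 -0.0019 -0.008   0.7074] 13.7 [ 0.4   0.25 -0.69] 0.19665061769694617
[[ 9.999e-01  5.200e-03  8.600e-03]
 [-8.600e-03  2.000e-04  1.000e+00]
 [ 5.200e-03 -1.000e+00  2.000e-04]]
delta cm [ -5.44  -1.09 -15.51]
```

View pics/wrist10.png

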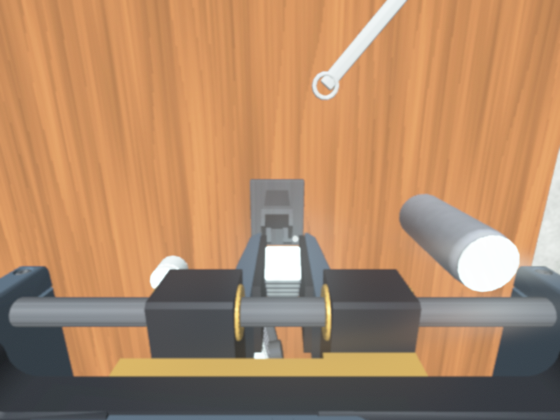

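View pics/s10a.png

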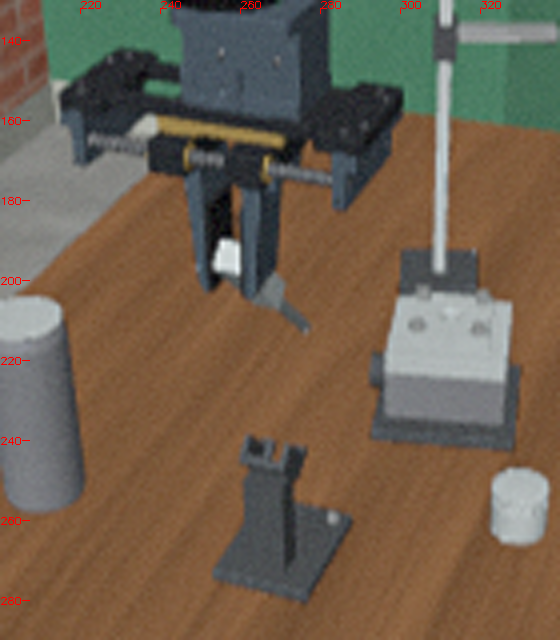

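```bash
python3 - <<'E'
from h import *
print(proj("side",np.array([.589,-.0505,.154])), proj("side",np.array([.589,-.0505+.0566,.154+.0566])))
E
python3 to.py .532 -.0987 .225
```

```text
[275.79989501 211.00895858] [267.09343172 202.82342012]
[[ 9.999e-01  5.200e-03  8.600e-03]
 [-8.600e-03  2.000e-04  1.000e+00]
 [ 5.200e-03 -1.000e+00  2.000e-04]]
delta cm [ -5.46   1.41 -15.18]
```

Matches the prediction. Moving to hover with the tip above the plug hole.

Request:
{"op": "drive_tool", "data": {
  "deltas": [
    [0,-1,0,-2,0],
    [0,-2,0,-5,0],
    [0,-3,0,-8,0],
    [0,-4,0,-11,0],
    [0,-5,0,-14,0],
    [0,-5.46,0.6,-15.18,0],
    [0,-5.46,1.41,-15.18,0],
    [0,-5.46,1.41,-15.18,0],
    [0,-5.46,1.41,-15.18,0]
  ]
}}

```text
t: 14.7
eef_pos: [0.5321, -0.0975, 0.2242]
orientation: [-0.707, 0.001, -0.004, 0.707]
ft_force: [-0.2, 0.2, -0.5]
grip_width: 0.197
```

```bash
python3 snap.py 11 wrist side scene;python3 -c "
from h import *
crop('pics/side11.png','pics/s11a.png',250,130,370,270,4.2)
crop('pics/scene11.png','pics/c11a.png',150,130,290,260,4.5)"
```

```text
[ 0.5321 -0.0975  0.2242] [-0.7067  0.0012 -0.004   0.7075] 14.7 [-0.19  0.15 -0.5 ] 0.19705746884740927
```

View pics/wrist11.png

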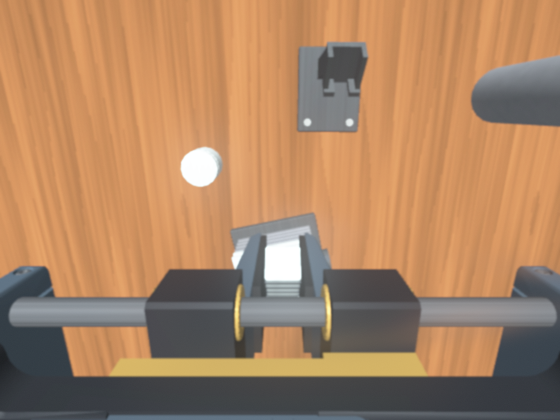

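View pics/s11a.png

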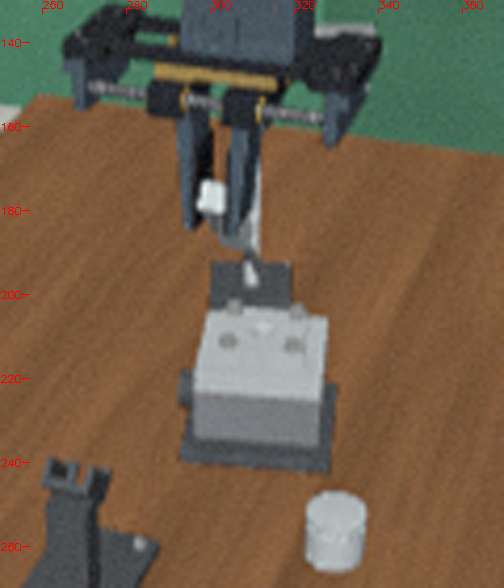

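View pics/c11a.png

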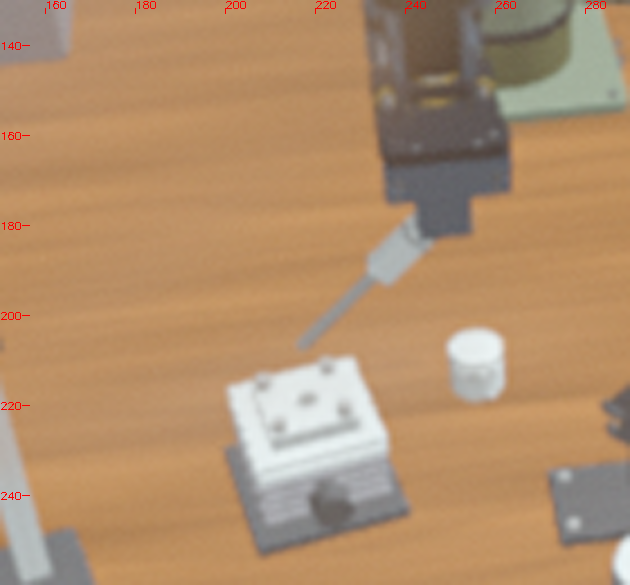

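```bash
python3 - <<'E'
from h import *
h=tri([("scene",(218.4,218.7)),("side",(312.4,208.1))]); t=tri([("scene",(217.6,206.9)),("side",(309.8,197.6))])
print(h,t,t[0]-h[0])
print("pred tip",proj("scene",np.array([.5315,-.2008,.134])),proj("side",np.array([.5315,-.2008,.134])))
print("pred hole",proj("scene",np.array([.531,-.202,.085])),proj("side",np.array([.531,-.202,.085])))
E
```

```text
(array([ 0.5317453 , -0.20058986,  0.08642852]), [np.float64(0.0036349255619490266), np.float64(0.0036349255619488826)]) (array([ 0.53497404, -0.19483064,  0.13074372]), [np.float64(0.002476166275295556), np.float64(0.0024761662752956154)]) [0.00322875 0.00575921 0.04431519]
pred tip [215.97367557 206.20474235] [312.09535171 195.30821333]
pred hole [217.22931775 218.02849474] [311.91676829 209.16508731]
```

```bash
python3 -c "
from h import *
crop('pics/side11.png','pics/s11b.png',285,165,335,225,12)
crop('pics/scene11.png','pics/c11b.png',195,170,255,235,10)"
```

```text
(no output)
```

View pics/s11b.png

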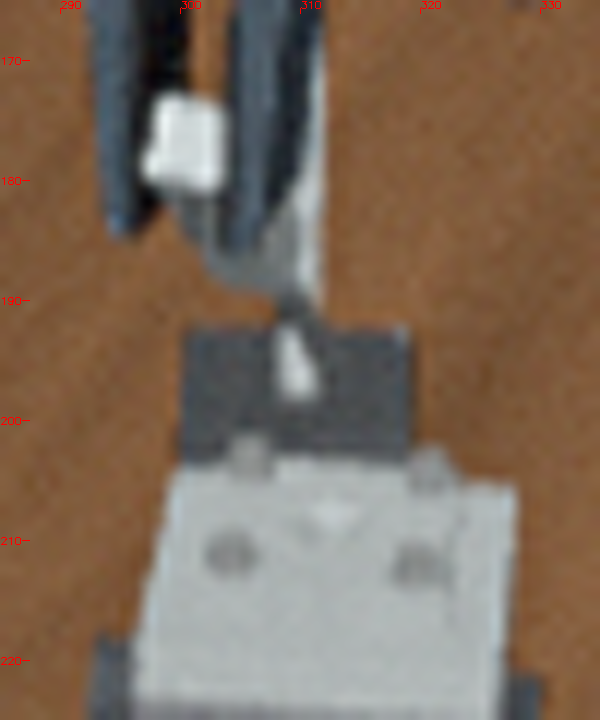

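View pics/c11b.png

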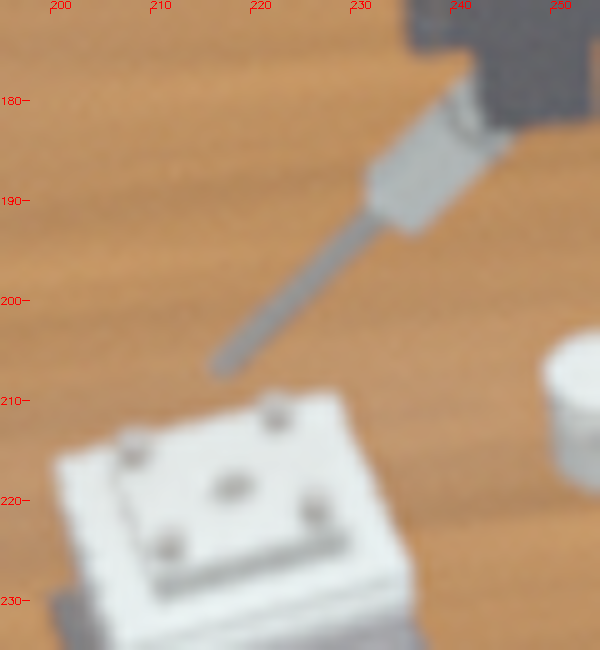

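Request:
{"op": "drive_tool", "data": {
  "deltas": [
    [0,-0.25,0.5,-0.4,0],
    [0,-0.25,1.5,-0.4,0],
    [0,-0.25,2.5,-0.4,0],
    [0,-0.25,3.4,-0.4,0],
    [0,-0.25,4,-0.4,0],
    [0,-0.25,4,-0.4,0],
    [0,-0.25,4,-0.4,0]
  ]
}}

```text
t: 15.55
eef_pos: [0.5303, -0.1019, 0.185]
orientation: [-0.707, 0.001, -0.005, 0.707]
ft_force: [-0.4, 0.2, -0.4]
grip_width: 0.196
```

```bash
python3 snap.py 12 side scene;python3 -c "
from h import *
crop('pics/side12.png','pics/s12b.png',285,165,335,225,10)
crop('pics/scene12.png','pics/c12b.png',195,170,255,235,9)"
```

```text
[ 0.5303 -0.1019  0.185 ] [-7.070e-01  6.000e-04 -4.500e-03  7.072e-01] 15.55 [-0.38  0.24 -0.42] 0.19624159652015064
```

View pics/s12b.png

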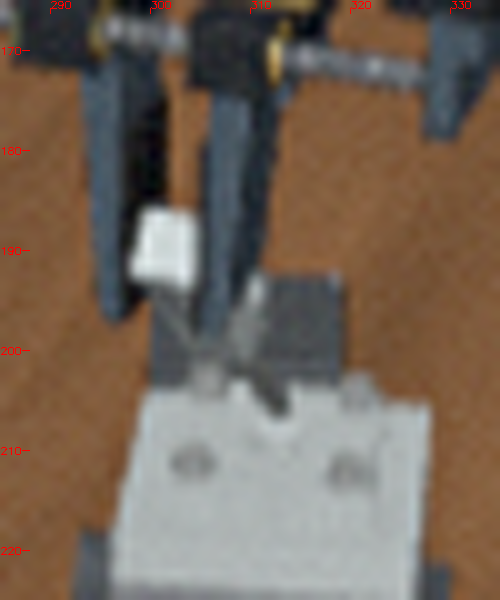

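View pics/c12b.png

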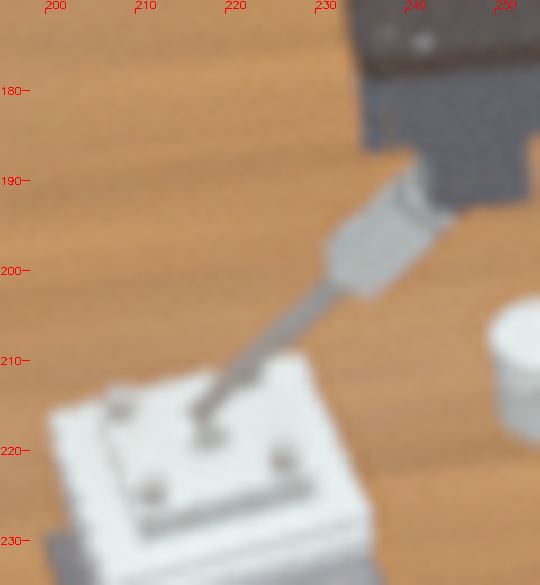

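Request:
{"op": "drive_tool", "data": {
  "deltas": [
    [0,0,0.3,0,0],
    [0,0,0.6,0,0],
    [0,0,0.9,0,0],
    [0,0,1.1,0,0],
    [0,0,1.3,0,0],
    [0,0,1.4,0,0],
    [0,0,1.4,0,0]
  ]
}}

```text
t: 16.35
eef_pos: [0.5306, -0.1021, 0.1715]
orientation: [0.707, -0.0, 0.005, -0.707]
ft_force: [0.0, -0.2, -0.0]
grip_width: 0.198
```

```bash
python3 snap.py 13 side scene;python3 -c "
from h import *
crop('pics/side13.png','pics/s13b.png',285,165,335,225,10)
crop('pics/scene13.png','pics/c13b.png',195,170,255,235,9)"
```

```text
[ 0.5306 -0.1021  0.1715] [ 7.072e-01 -2.000e-04  4.800e-03 -7.070e-01] 16.35 [ 0.03 -0.18 -0.05] 0.19778699285950513
```

View pics/s13b.png

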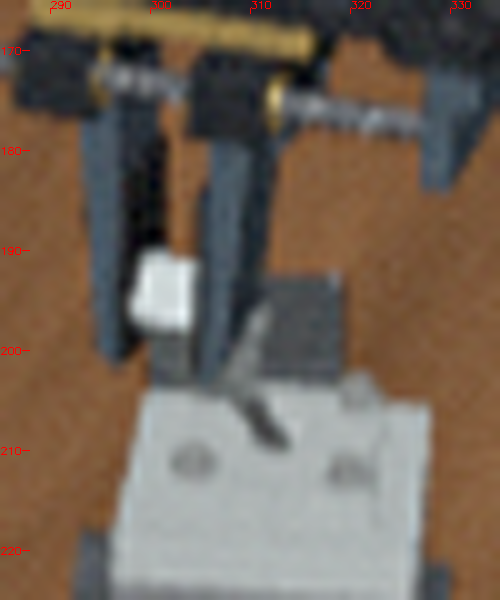

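View pics/c13b.png

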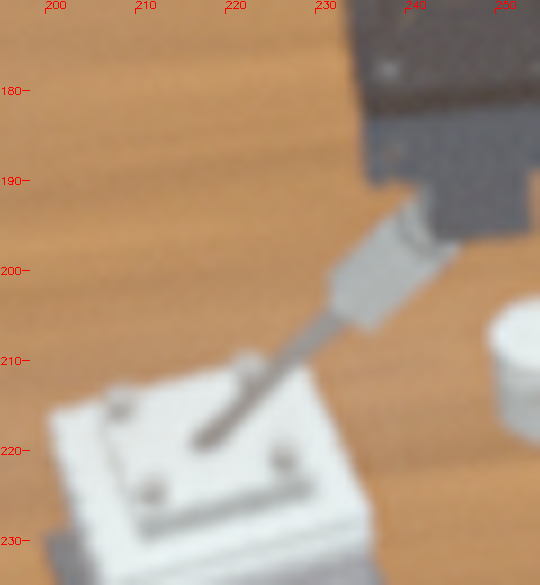

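Request:
{"op": "drive_tool", "data": {
  "deltas": [
    [0,0,0.15,0,0],
    [0,0,0.3,0,0],
    [0,0,0.3,-0.1,0],
    [0,0,0.3,-0.2,0],
    [0,0,0.3,-0.3,0],
    [0,0,0.3,-0.3,0]
  ]
}}

```text
t: 17.05
eef_pos: [0.5307, -0.1043, 0.1686]
orientation: [-0.707, 0.0, -0.005, 0.708]
ft_force: [-0.2, 3.1, 3.0]
grip_width: 0.194
```

Request:
{"op": "drive_tool", "data": {
  "deltas": [
    [0,0,-0.4,-0.44,0],
    [0,0,-0.82,-0.88,0],
    [0,0,-1.16,-1.36,0],
    [0,0,-1.5,-1.84,0],
    [0,0,-1.8,-2.35,0],
    [0,0,-2.08,-2.86,0],
    [0,0,-2.08,-2.86,0]
  ]
}}

```text
t: 17.75
eef_pos: [0.5302, -0.1337, 0.19]
orientation: [-0.707, 0.001, -0.006, 0.708]
ft_force: [-1.1, 2.7, 1.3]
grip_width: 0.196
```

```bash
python3 snap.py 14 side scene;python3 -c "
from h import *
crop('pics/side14.png','pics/s14b.png',285,165,335,225,10)
crop('pics/scene14.png','pics/c14b.png',195,160,255,235,8)"
```

```text
[ 0.5302 -0.1337  0.19  ] [-7.066e-01  5.000e-04 -5.500e-03  7.076e-01] 17.75 [-1.12  2.73  1.32] 0.19646632233565206
```

View pics/s14b.png

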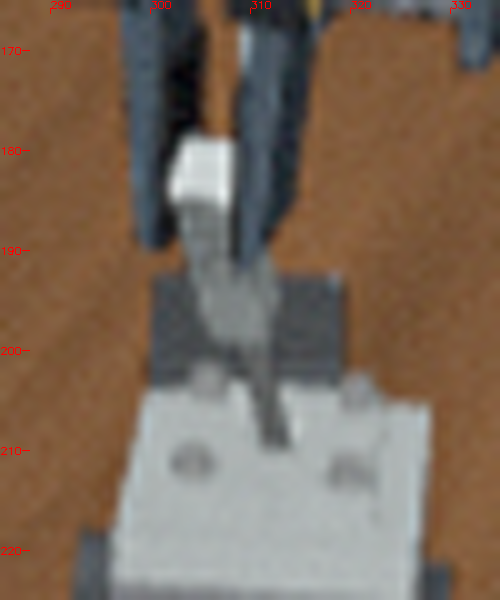

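View pics/c14b.png

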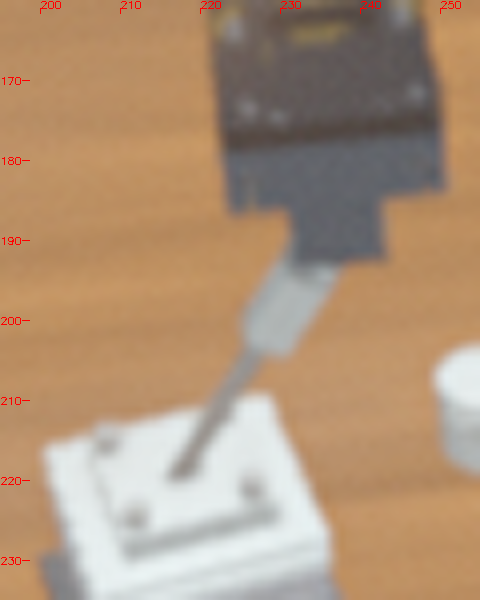

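Request:
{"op": "drive_tool", "data": {
  "deltas": [
    [0,0,-0.25,-0.54,0],
    [0,0,-0.49,-1.08,0],
    [0,0,-0.64,-1.67,0],
    [0,0,-0.78,-2.26,0],
    [0,0,-0.88,-2.85,0],
    [0,0,-0.96,-3.44,0],
    [0,0,-0.96,-3.44,0]
  ]
}}

```text
t: 18.55
eef_pos: [0.5298, -0.1692, 0.1989]
orientation: [0.707, -0.001, 0.005, -0.707]
ft_force: [-0.1, 0.6, -1.1]
grip_width: 0.191
```

```bash
python3 snap.py 15 side scene;python3 -c "
from h import *
crop('pics/side15.png','pics/s15b.png',285,165,335,225,10)
crop('pics/scene15.png','pics/c15b.png',195,160,255,235,8)"
```

```text
[ 0.5298 -0.1692  0.1989] [ 7.072e-01 -7.000e-04  5.400e-03 -7.070e-01] 18.55 [-0.12  0.6  -1.08] 0.190763986138776
```

View pics/s15b.png

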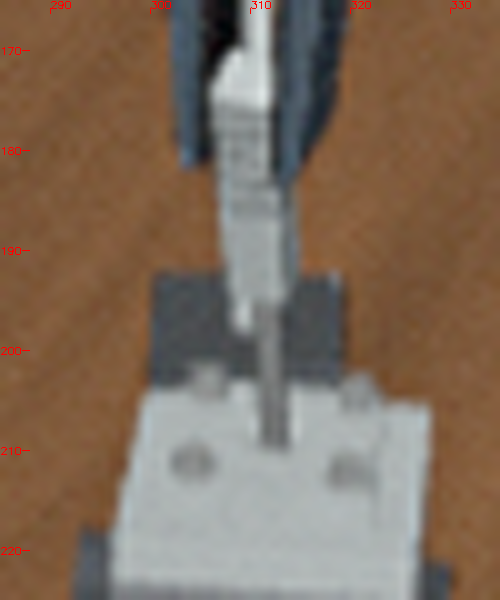

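View pics/c15b.png

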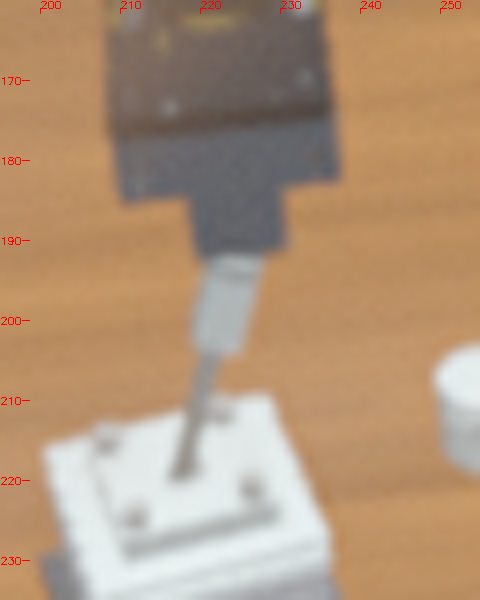

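Request:
{"op": "drive_tool", "data": {
  "deltas": [
    [0,0,0.2,-0.6,0],
    [0,0,0.4,-1.22,0],
    [0,0,0.5,-1.85,0],
    [0,0,0.6,-2.46,0],
    [0,0,0.7,-3.1,0],
    [0,0,0.8,-3.6,0],
    [0,0,0.8,-3.6,0]
  ]
}}

```text
t: 19.35
eef_pos: [0.5294, -0.2058, 0.1905]
orientation: [0.708, -0.001, 0.005, -0.707]
ft_force: [-0.2, 1.3, -0.6]
grip_width: 0.192
```

```bash
python3 snap.py 16 side scene;python3 -c "
from h import *
crop('pics/side16.png','pics/s16b.png',285,155,335,220,10)
crop('pics/scene16.png','pics/c16b.png',190,160,250,235,8)"
```

```text
[ 0.5294 -0.2058  0.1905] [ 0.7076 -0.0009  0.0052 -0.7066] 19.35 [-0.21  1.31 -0.55] 0.1919349957552361
```

View pics/s16b.png

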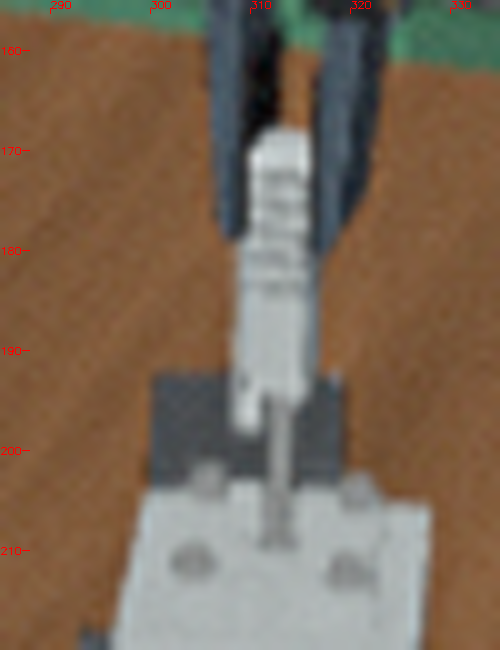

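View pics/c16b.png

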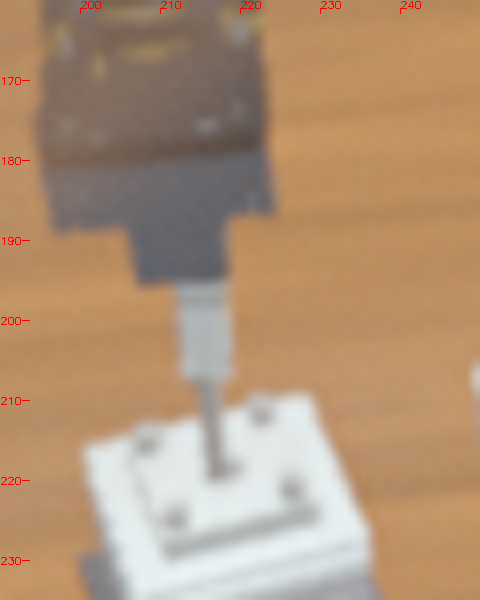

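```bash
python3 - <<'E'
from h import *
for z in (.085,.115,.2): print(z,proj("scene",np.array([.531,-.202,z])),proj("side",np.array([.531,-.202,z])))
E
```

```text
0.085 [217.22931775 218.02849474] [311.91676829 209.16508731]
0.115 [216.22209521 210.8182384 ] [312.19256583 200.65887649]
0.2 [213.20223124 189.200381  ] [313.01642722 175.24915588]
```

Request:
{"op": "drive_tool", "data": {
  "deltas": [
    [0,0,0.15,-0.25,0],
    [0,0,0.3,-0.5,0],
    [0,0,0.4,-0.75,0],
    [0,0,0.4,-0.9,0],
    [0,0,0.4,-0.9,0]
  ]
}}

```text
t: 19.95
eef_pos: [0.5293, -0.2146, 0.1864]
orientation: [0.708, -0.001, 0.005, -0.707]
ft_force: [-0.5, 3.1, -0.3]
grip_width: 0.194
```

```bash
python3 snap.py 17 side scene wrist;python3 -c "
from h import *
crop('pics/side17.png','pics/s17b.png',285,155,335,220,10)
crop('pics/scene17.png','pics/c17b.png',190,170,245,230,10)"
```

```text
[ 0.5293 -0.2146  0.1864] [ 0.7077 -0.0008  0.0049 -0.7065] 19.95 [-0.46  3.14 -0.26] 0.19413554360983654
```

View pics/s17b.png

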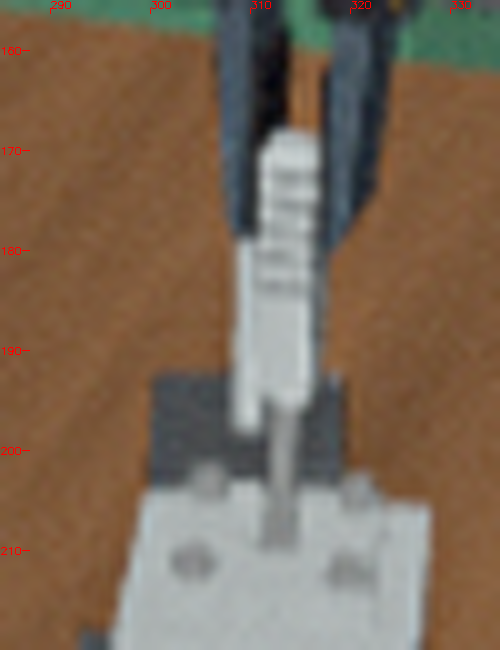

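View pics/c17b.png

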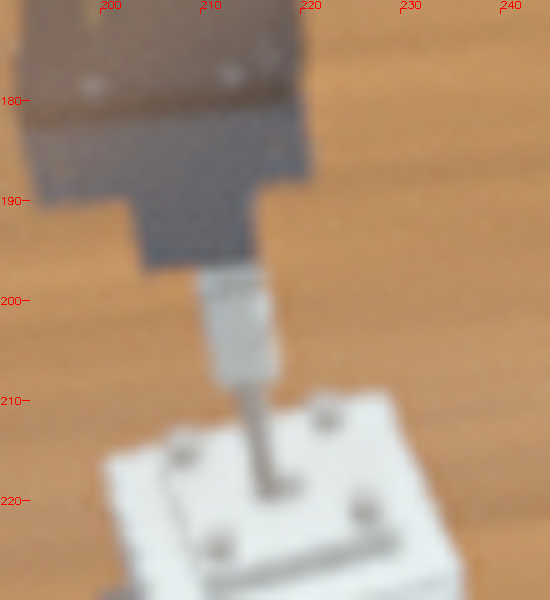

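View pics/wrist17.png

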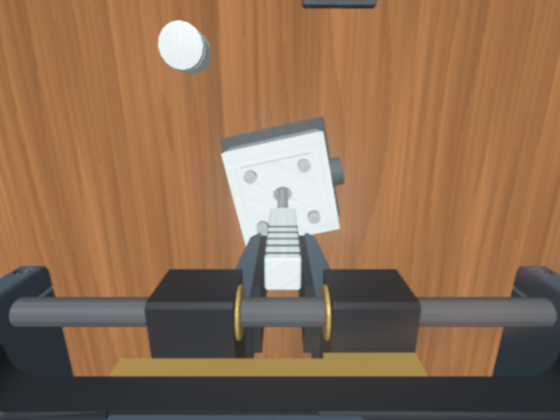

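```bash
python3 - <<'E'
from h import *
import pickle
crop("pics/wrist17.png","pics/w17a.png",235,120,345,300,3.3)
c,s=pickle.load(open("wrist17.pkl","rb"))
for p in [(.531,-.202,.085),(.531,-.202,.105),(.531,-.202,.225)]: print(proj("wrist",np.array(p),c))
E
```

```text
[282.60299796 194.25829759]
[282.76342508 200.44777822]
[284.60126382 271.35391502]
```

View pics/w17a.png

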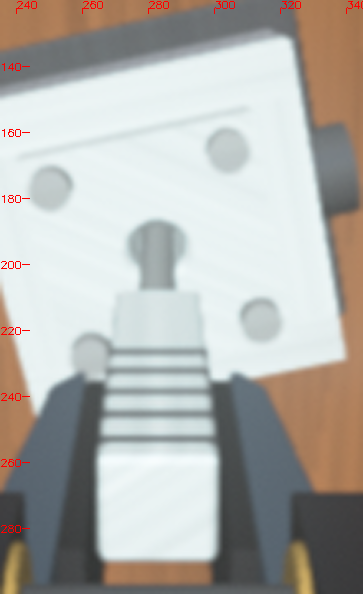

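Request:
{"op": "drive_tool", "data": {
  "deltas": [
    [0,0,0,0.15,0],
    [0,0,0.3,0.2,0],
    [0,0,0.6,0.2,0],
    [0,0,0.9,0.2,0],
    [0,0,1,0.2,0],
    [0,0,1,0.2,0]
  ]
}}

```text
t: 20.7
eef_pos: [0.5293, -0.2126, 0.1761]
orientation: [0.708, -0.001, 0.005, -0.706]
ft_force: [0.4, 0.3, -0.7]
grip_width: 0.194
```

Request:
{"op": "drive_tool", "data": {
  "deltas": [
    [0,0,0.15,0,0],
    [0,0,0.3,0,0],
    [0,0,0.4,0,0],
    [0,0,0.4,0,0]
  ]
}}

```text
t: 21.1
eef_pos: [0.5292, -0.2127, 0.1719]
orientation: [0.708, -0.001, 0.005, -0.706]
ft_force: [-0.1, 0.6, -1.1]
grip_width: 0.196
```

Request:
{"op": "drive_tool", "data": {
  "deltas": [
    [0,0,0.15,0,0],
    [0,0,0.3,0,0],
    [0,0,0.4,0,0],
    [0,0,0.4,0,0]
  ]
}}

```text
t: 21.5
eef_pos: [0.5293, -0.2127, 0.1688]
orientation: [0.708, -0.001, 0.005, -0.706]
ft_force: [-0.1, 0.3, 4.3]
grip_width: 0.192
```

```bash
python3 snap.py 18 side scene wrist;python3 -c "
from h import *
crop('pics/side18.png','pics/s18b.png',285,155,335,220,10)
crop('pics/scene18.png','pics/c18b.png',190,170,245,230,10)
crop('pics/wrist18.png','pics/w18a.png',235,120,345,300,3.3)"
```

```text
[ 0.5293 -0.2127  0.1688] [ 7.079e-01 -7.000e-04  4.800e-03 -7.063e-01] 21.5 [-0.15  0.28  4.28] 0.19237372833981786
```

View pics/s18b.png

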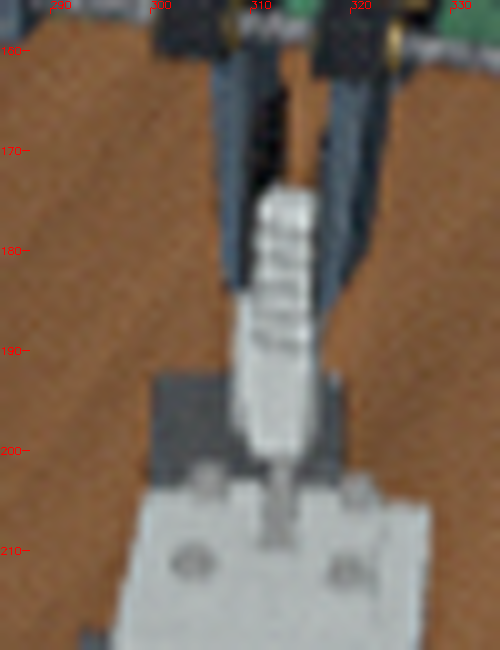

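View pics/c18b.png

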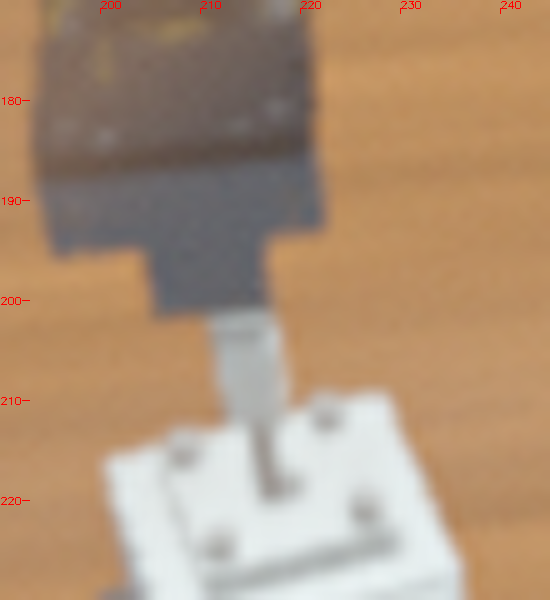

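View pics/w18a.png

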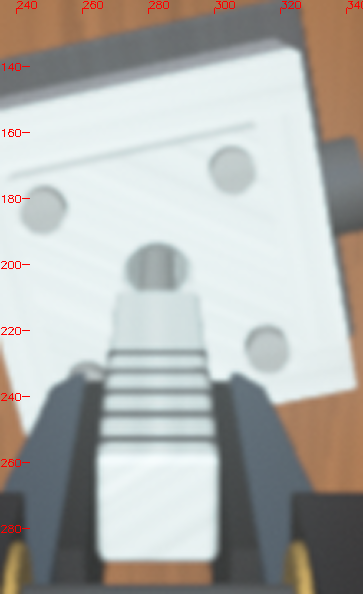

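Request:
{"op": "drive_tool", "data": {
  "deltas": [
    [0,0,0.1,0,0],
    [0,0,0.2,0,0],
    [0,0,0.2,0,0]
  ]
}}

```text
t: 21.95
eef_pos: [0.5294, -0.2128, 0.1687]
orientation: [0.708, -0.0, 0.005, -0.706]
ft_force: [-2.3, 0.6, 9.5]
grip_width: 0.197
```

Request:
{"op": "drive_tool", "data": {
  "deltas": [
    [0,0,-0.05,0,0],
    [0,0,-0.05,0,0],
    [0.25,0,-0.05,0,0],
    [0.25,0,-0.05,0,0],
    [0.3,0,-0.05,0,0],
    [0.4,0,-0.05,0,0],
    [0.5,0,-0.05,0,0],
    [0.5,0,-0.05,0,0]
  ]
}}

```text
t: 22.75
eef_pos: [0.5295, -0.2129, 0.1692]
orientation: [0.708, -0.0, 0.005, -0.706]
ft_force: [0.9, 0.6, 0.1]
grip_width: 0.5
```

```bash
python3 snap.py 19 side scene wrist;python3 -c "
from h import *
crop('pics/side19.png','pics/s19b.png',285,155,335,220,10)
crop('pics/scene19.png','pics/c19b.png',190,170,245,230,10)
crop('pics/wrist19.png','pics/w19a.png',195,120,365,300,3.3)"
```

```text
[ 0.5295 -0.2129  0.1692] [ 7.081e-01 -2.000e-04  5.300e-03 -7.061e-01] 22.75 [0.87 0.59 0.06] 0.5001088499351729
```

View pics/s19b.png

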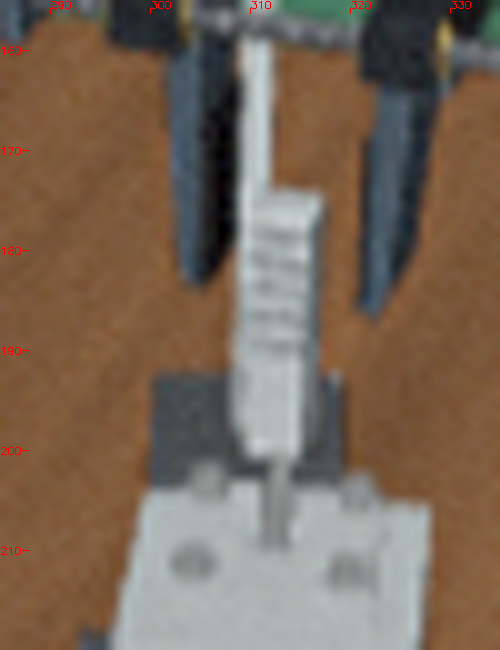

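View pics/c19b.png

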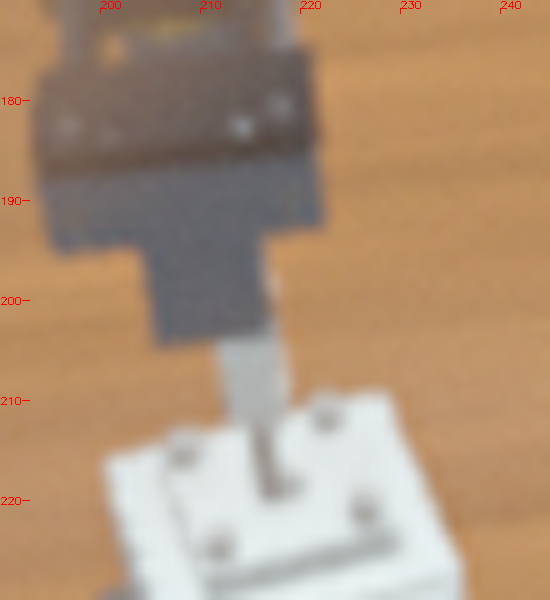

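View pics/w19a.png

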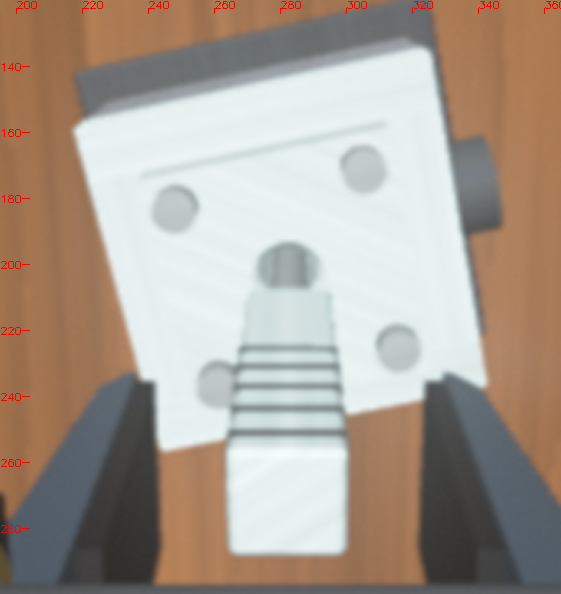

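Request:
{"op": "drive_tool", "data": {
  "deltas": [
    [0.5,0,-0.5,0,0],
    [0.5,0,-1.5,0,0],
    [0.5,0,-3,0,0],
    [0.5,0,-5,0,0],
    [0.5,0,-7,0,0],
    [0.3,0,-7,0.9,0],
    [0,0,-7,0.9,0],
    [0,0,-7,0.9,0],
    [0,0,-7,0.9,0],
    [0,0,-7,0.9,0],
    [0,0,-7,0.9,0],
    [0,0,-7,0.9,0],
    [0,0,-7,0.9,0],
    [0,0,-7,0.9,0]
  ]
}}

```text
t: 24.3
eef_pos: [0.529, -0.2037, 0.2392]
orientation: [0.708, -0.0, 0.005, -0.706]
ft_force: [0.6, -0.0, 0.2]
grip_width: 0.004
```

```bash
python3 snap.py 20 side scene wrist;python3 -c "
from h import *
crop('pics/side20.png','pics/s20b.png',280,120,350,220,6)
crop('pics/scene20.png','pics/c20b.png',190,160,245,230,8)
print(tri([('scene',(1,1)),('side',(1,1))])[1])"
```

```text
[ 0.529  -0.2037  0.2392] [ 7.081e-01 -3.000e-04  5.300e-03 -7.061e-01] 24.3 [ 0.56 -0.04  0.21] 0.003526824179758834
[np.float64(0.166157211222511), np.float64(0.16615721122251084)]
```

View pics/s20b.png

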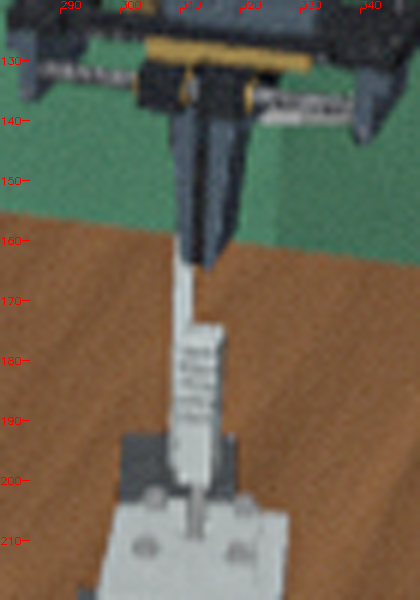

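View pics/c20b.png

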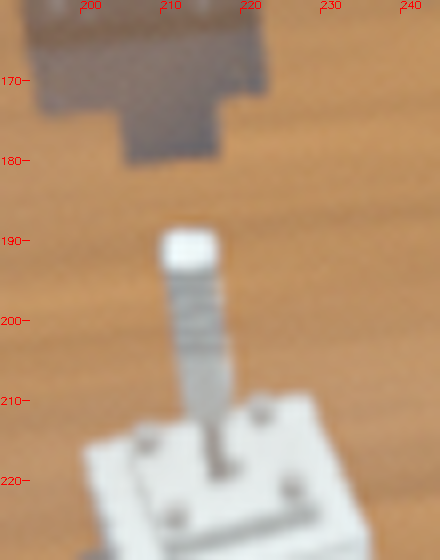

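View pics/wrist20.png

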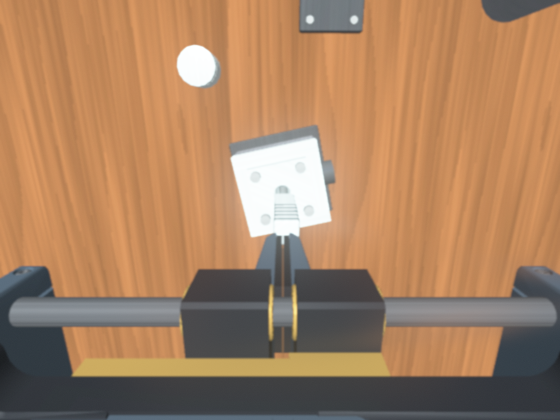

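```bash
python3 - <<'E'
from h import *
import pickle
crop("pics/wrist20.png","pics/w20a.png",225,170,345,250,6)
c,s=pickle.load(open("wrist20.pkl","rb"))
print(tri([("scene",(213.7,191.2)),("side",(314.3,175.3))]))
print(tri([("scene",(213.7,191.2)),("side",(314.3,175.3)),("wrist",(287.5,228),c)]))
E
```

```text
(array([ 0.530143  , -0.20328086,  0.19606671]), [np.float64(0.003966287042265234), np.float64(0.0039662870422651755)])
(array([ 0.53169097, -0.20221303,  0.1964276 ]), [np.float64(0.002920109269069822), np.float64(0.005253889930623596), np.float64(0.0026279235190159447)])
```

View pics/w20a.png

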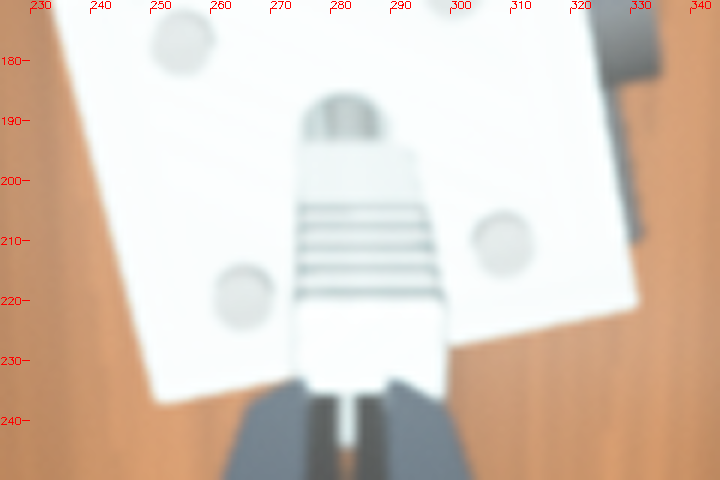

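Request:
{"op": "drive_tool", "data": {
  "deltas": [
    [0,0.2,1,0,0],
    [0,0.2,2.5,0,0],
    [0,0.2,3.5,0,0],
    [0,0.2,3.9,0,0],
    [0,0.2,4,0,0],
    [0,0.2,4.1,0,0],
    [0,0.2,4.2,0,0],
    [0,0.2,4.2,0,0]
  ]
}}

```text
t: 25.25
eef_pos: [0.5315, -0.2038, 0.1976]
orientation: [0.708, -0.0, 0.006, -0.706]
ft_force: [0.4, 0.2, -0.2]
grip_width: 0.004
```

Request:
{"op": "drive_tool", "data": {
  "deltas": [
    [0,0,0.05,0,0],
    [0,0,0.1,0,0],
    [0,0,0.15,0,0],
    [0,0,0.2,0,0],
    [0,0,0.2,0,0]
  ]
}}

```text
t: 25.75
eef_pos: [0.5325, -0.2042, 0.1971]
orientation: [0.709, 0.001, 0.007, -0.706]
ft_force: [0.9, -0.6, 5.7]
grip_width: 0.005
```

Request:
{"op": "drive_tool", "data": {
  "deltas": [
    [0,0,-1,0,0],
    [0,0,-4,0,0],
    [0,0,-8,0,0],
    [0,0,-12,0,0],
    [0,0,-15,0,0],
    [0,0,-15,-2,0],
    [0,0,-15,-5,-0.14],
    [0,0,-15,-7,-0.28],
    [0,0,-15,-9,-0.42],
    [0,0,-15,-9,-0.56],
    [0,0,-15,-9,-0.7],
    [0,0,-15,-9,-0.84],
    [0,0,-15,-9,-0.98],
    [0,0,-15,-9,-1.12],
    [0,0,-15,-9,-1.26],
    [0,0,-15,-9,-1.4],
    [0,0,-15,-9,-1.5],
    [0,0,-15,-9,-1.5],
    [0,0,-15,-9,-1.5]
  ]
}}

```text
t: 27.65
eef_pos: [0.53, -0.2935, 0.3477]
orientation: [0.524, 0.481, -0.478, -0.516]
ft_force: [0.8, -0.7, 0.3]
grip_width: 0.003
```

```bash
python3 snap.py 21 side scene wrist; python3 -c "
from h import *
print(arm.read_state()['joint_pos'].round(2))"
```

```text
[ 0.53   -0.2935  0.3477] [ 0.5236  0.4812 -0.4776 -0.516 ] 27.65 [ 0.84 -0.75  0.35] 0.0033044636180331248
[-0.53  0.32  1.24  0.    1.57 -2.02]
```

View pics/wrist21.png

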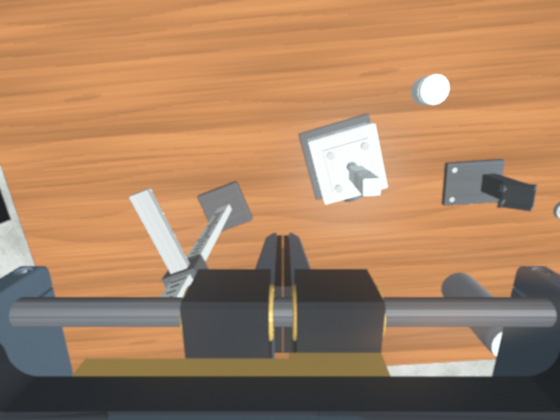

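View pics/side21.png

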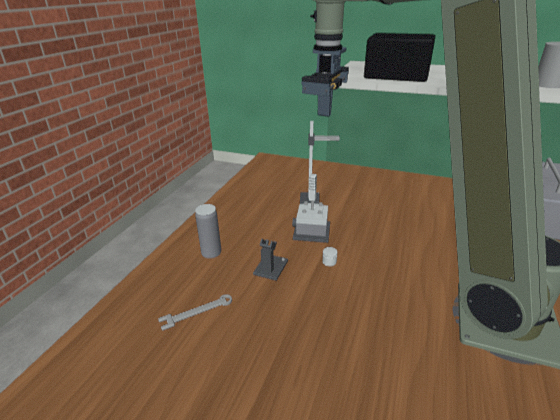

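View pics/scene21.png

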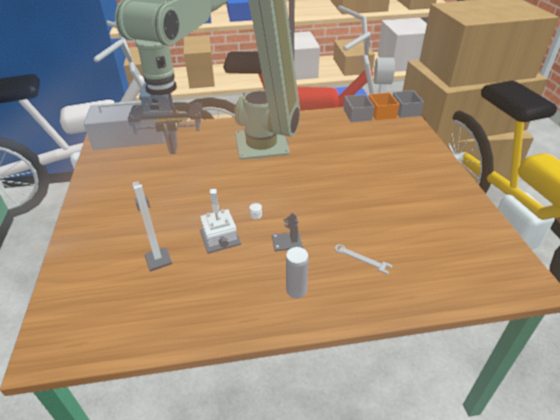

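```bash
python3 - <<'E'
from h import *
import pickle
crop("pics/wrist21.png","pics/w21a.png",115,170,265,305,5)
c,s=pickle.load(open("wrist21.pkl","rb"))
for u in [(131,197),(152,190),(167,272),(188,266),(180,285)]: print(u,plane("wrist",u,.25,c).round(4))
E
```

```text
(131, 197) [ 0.5094 -0.4232  0.25  ]
(152, 190) [ 0.5048 -0.404   0.25  ]
(167, 272) [ 0.5829 -0.4059  0.25  ]
(188, 266) [ 0.5783 -0.3855  0.25  ]
(180, 285) [ 0.5973 -0.3964  0.25  ]
```

View pics/w21a.png

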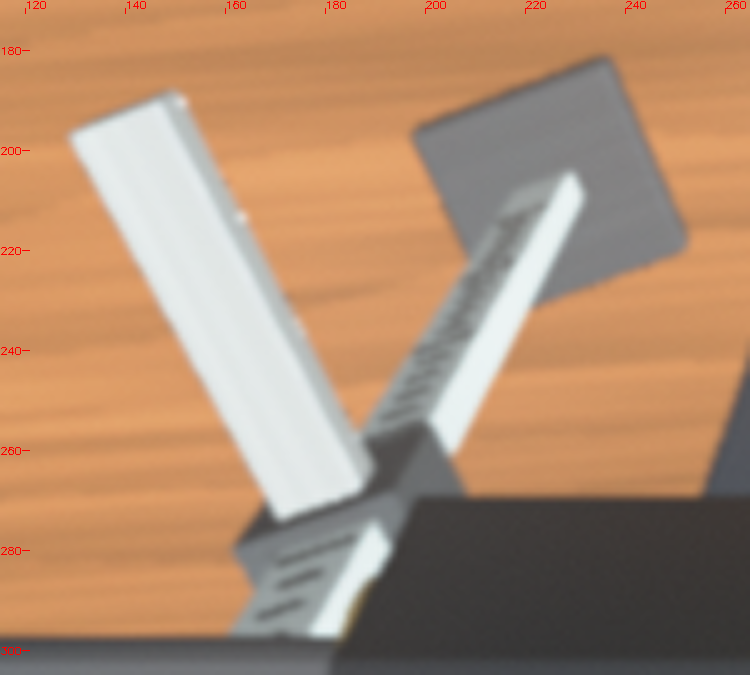

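```bash
python3 - <<'E'
from h import *
import pickle
c,s=pickle.load(open("wrist21.pkl","rb"))
P={k:plane("wrist",u,.25,c) for k,u in dict(el=(129,197),er=(148,188.5),nl=(170.6,274),nr=(189,263.8)).items()}
for k in P: print(k,P[k].round(4))
e=(P['el']+P['er'])/2;n=(P['nl']+P['nr'])/2;d=(n-e)[:2];print(e,n,np.linalg.norm(d),np.degrees(np.arctan2(d[1],d[0])),np.linalg.norm(P['el']-P['er']),np.linalg.norm(P['nl']-P['nr']))
u=d/np.linalg.norm(d); t=e[:2]+u*.024; print("push",t)
# side check
print(proj("side",e))
E
python3 to.py 0.53 -0.41 0.30
```

```text
el [ 0.5093 -0.4249  0.25  ]
er [ 0.5032 -0.4071  0.25  ]
nl [ 0.5852 -0.403   0.25  ]
nr [ 0.5762 -0.3843  0.25  ]
[ 0.50626023 -0.41598189  0.25      ] [ 0.58067548 -0.39363173  0.25      ] 0.07769915471237729 16.717315593079302 0.01880083833437873 0.02080073504883224
push [ 0.52924588 -0.40907829]
[339.49152035 135.11866923]
[[ 0.0797  0.0109 -0.9968]
 [ 0.9968 -0.0044  0.0797]
 [-0.0035 -0.9999 -0.0112]]
delta cm [-11.6    4.8   -0.87]
```

```bash
python3 to.py 0.529 -0.409 0.262
```

```text
[[ 0.0797  0.0109 -0.9968]
 [ 0.9968 -0.0044  0.0797]
 [-0.0035 -0.9999 -0.0112]]
delta cm [-11.49   8.6   -0.72]
```

Request:
{"op": "drive_tool", "data": {
  "deltas": [
    [0,-3,0,-0.2,0],
    [0,-6,0,-0.4,0],
    [0,-9,0,-0.6,0],
    [0,-11.5,0,-0.7,0],
    [0,-11.5,2,-0.7,0],
    [0,-11.5,5,-0.7,0],
    [0,-11.5,7.5,-0.7,0],
    [0,-11.5,8.4,-0.7,0],
    [0,-11.5,8.6,-0.7,0],
    [0,-11.5,8.6,-0.7,0]
  ]
}}

```text
t: 28.8
eef_pos: [0.5292, -0.4093, 0.263]
orientation: [0.524, 0.481, -0.478, -0.515]
ft_force: [0.3, 0.9, 0.1]
grip_width: 0.005
```

```bash
python3 snap.py 22 side wrist; python3 -c "
from h import *
crop('pics/side22.png','pics/s22b.png',270,60,380,200,4)"
```

```text
[ 0.5292 -0.4093  0.263 ] [ 0.5239  0.4815 -0.4778 -0.5153] 28.8 [0.25 0.88 0.1 ] 0.004685096450200243
```

View pics/s22b.png

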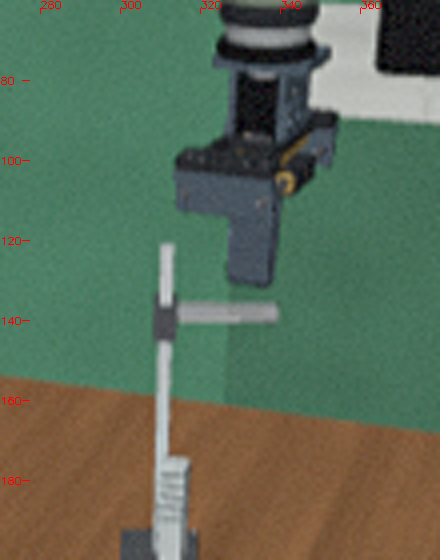

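View pics/wrist22.png

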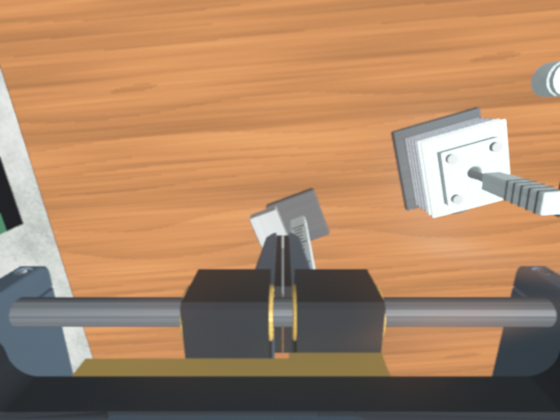

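Request:
{"op": "drive_tool", "data": {
  "deltas": [
    [0,0,0.5,0,0],
    [0,0,1,0,0],
    [0,0,1.5,0,0],
    [0,0,1.9,0,0],
    [0,0,2.3,0,0],
    [0,0,2.7,0,0],
    [0,0,3.1,0,0],
    [0,0,3.5,0,0],
    [0,0,3.9,0,0],
    [0,0,4.3,0,0],
    [0,0,4.7,0,0],
    [0,0,5.1,0,0],
    [0,0,5.5,0,0],
    [0,0,5.8,0,0],
    [0,0,6,0,0],
    [0,0,6.2,0,0],
    [0,0,6.2,0,0]
  ]
}}

```text
t: 30.6
eef_pos: [0.5305, -0.41, 0.2014]
orientation: [0.524, 0.482, -0.478, -0.515]
ft_force: [-0.5, -0.2, 1.2]
grip_width: 0.003
```

Request:
{"op": "drive_tool", "data": {
  "deltas": [
    [0,0,0.15,0,0],
    [0,0,0.3,0,0],
    [0,0,0.4,0,0],
    [0,0,0.44,0,0],
    [0,0,0.44,0,0],
    [0,0,0.44,0,0]
  ]
}}

```text
t: 31.2
eef_pos: [0.5307, -0.4101, 0.1971]
orientation: [0.525, 0.482, -0.478, -0.514]
ft_force: [-0.7, 0.3, 2.5]
grip_width: 0.006
```

```bash
python3 snap.py 23 side scene; python3 -c "
from h import *
crop('pics/side23.png','pics/s23b.png',285,110,355,210,6)"
```

```text
[ 0.5307 -0.4101  0.1971] [ 0.5246  0.4817 -0.4776 -0.5145] 31.2 [-0.7   0.35  2.51] 0.0064745912872496685
```

View pics/s23b.png

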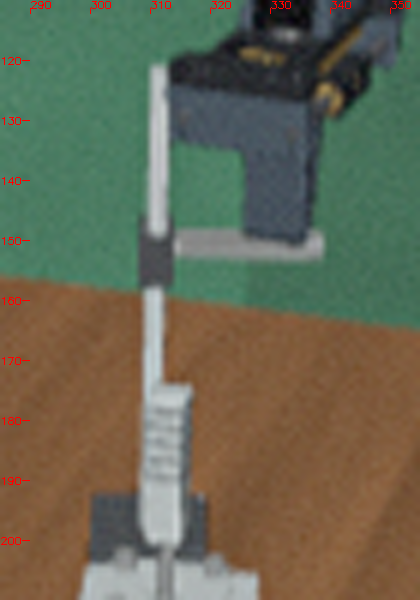

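View pics/scene23.png

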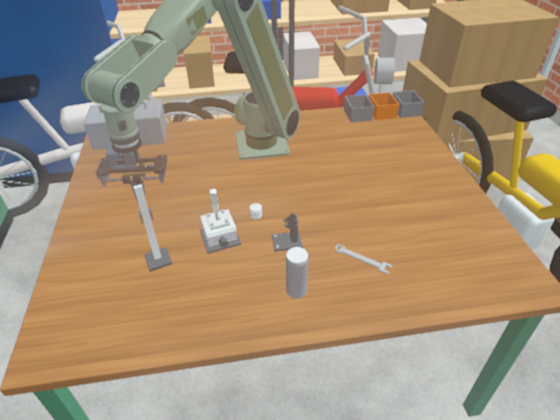

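Request:
{"op": "drive_tool", "data": {
  "deltas": [
    [0,0,-1,0,0],
    [0,0,-4,0,0],
    [0,0,-8,0,0],
    [0,0,-12,0,0],
    [0,0,-15,2,0],
    [0,2,-16,6,0],
    [0,5,-16,9,0],
    [0,5,-16,9,0],
    [0,5,-16,9,0]
  ]
}}

```text
t: 32.2
eef_pos: [0.4426, -0.3517, 0.3566]
orientation: [0.525, 0.482, -0.478, -0.514]
ft_force: [0.1, -0.2, 0.4]
grip_width: 0.002
```

```bash
python3 snap.py 24 side scene wrist; python3 - <<'E'
from h import *
crop('pics/side24.png','pics/s24b.png',285,110,355,210,6)
crop('pics/scene24.png','pics/c24b.png',120,170,250,270,6)
print("pred ptr end",proj("side",np.array([.5063,-.416,.197])),"gauge top",proj("side",np.array([.532,-.203,.197])),proj("scene",np.array([.532,-.203,.197])))
E
```

```text
[ 0.4426 -0.3517  0.3566] [ 0.5254  0.4819 -0.4775 -0.5136] 32.2 [ 0.06 -0.2   0.36] 0.0022135969005429084
pred ptr end [338.4387424  150.34066316] gauge top [312.7535372  175.98761233] [212.98650035 190.24281919]
```

View pics/s24b.png

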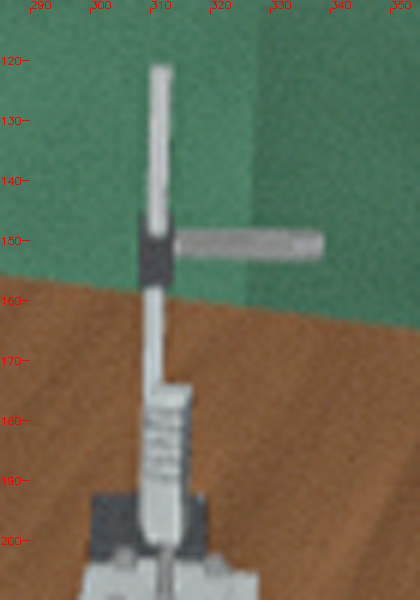

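View pics/c24b.png

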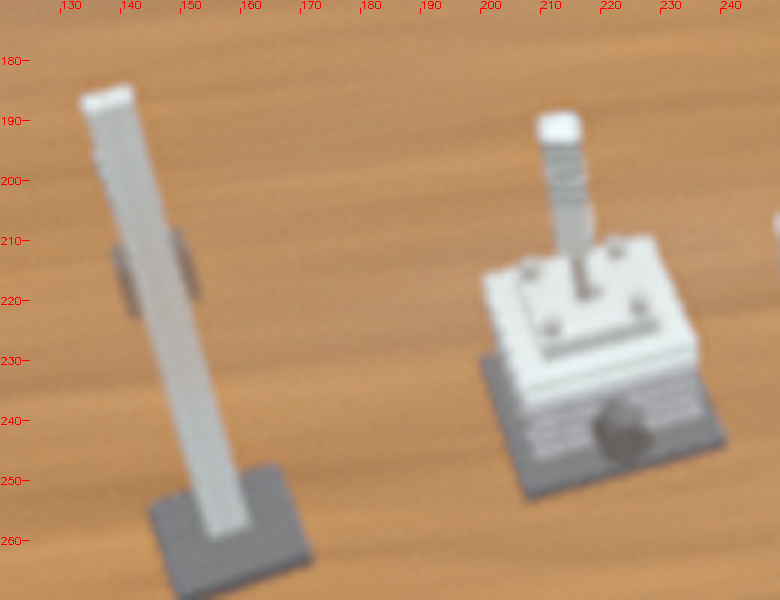

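View pics/wrist24.png

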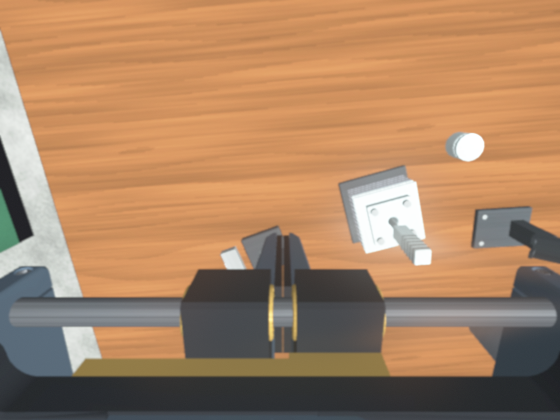

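```bash
python3 - <<'E'
from cell import arm
print(arm.finish_job(), arm.read_state()['t'])
E
```

```text
the job is handed in; nothing more can be done
the job is handed in; nothing more can be done
```

The job is handed in, at about 32 s of the 72 s allowed. The gauge stands in the plug hole on the piston, and the pointer is set level with its top.

**What I did**
- **Into the rest:** I picked the gauge up by its rod and tilted it to 45° against the channel's upper edge. When I let go, it slid about 2 mm down onto the stop.
- **Into the plug hole:** I took it again by the upper end of the handle, put the tip in the hole's mouth and turned it upright there. I then lowered it in steps of about 4 mm until it met a hard stop. At the stop I pushed once more to confirm, which raised the force to about 9.5 N with no further movement, then eased off and let go.
- **Pointer:** I touched the gauge's top with the closed fingertips and felt contact at 197.1 mm. I pushed the pointer down with the same fingertips to 197.1 mm. The top at that height puts the piston about 48 mm below the mouth.

**Last checks**
- **Height:** Triangulation put the gauge's top at about 196 mm, 1 mm below the touch reading. The pointer's end was within about 1 pixel of where it should appear (about 2.5 mm), so the camera confirms the level only that closely.
- **Lean:** The gauge stands by itself but leans slightly, by an estimated 1 to 3°.
- **One bad reading:** A side-camera reading of the rod tip over the hole was wrong, because the scale post showed behind the rod. I dropped that reading and used the scene camera instead.
- **The rest of the scene:** The wrench, can and old piston look unmoved, and the robot is touching nothing.

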